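Charge a two-part grinding jar and hold it shut

TASK

Use the scoop to tip at least three of the white grinding balls from the trough into the bottom half of the grinding jar, without touching the balls with the fingers or spilling any. Then fit the jar's top half onto the two dowel pins and press it down against the springy sealing ring until the two flanges meet, and finish holding it pressed shut, ready for the clamp: do not let go. Leave the bottle, the beaker and the sample jar where they stand.

Things in the scene. Friction and masses are not known exactly. Their poses are not given: they have to be found in the camera images.
- scoop: Steel scoop with blue handle, 0.09 to 0.14 kg, lying level in the trough, nose to the balls. Origin: centre of the bowl's underside; x to the nose, z up. Bowl 66 mm long (x -33 to 33), 50 mm wide, floor 2.4 mm thick, thinning to a lip over the last 12 mm; side walls 22 mm high, falling from x 13 to nothing at x 29; back wall 24 mm. A neck rises from the back wall to the handle.
- scoop_grip (a point): Middle of the scoop's level blue handle bar, the place to grip, across its 14 mm width; 88 mm behind and 50 mm above the scoop's origin, axes as the scoop's. The bar is 82 mm long (x), 16 mm tall.
- tray: Green open trough with the balls, fixed to the bench. Origin: centre of its underside; x along it from the scoop's end to the balls' end, z up. Inside 215 mm long (x -107.5 to 107.5) and 62 mm wide; floor 8 mm above the bench, walls 4 mm thick, rim 34 mm above the bench. Balls cannot roll past the scoop's sides.
- ball1_center (a point): Centre of white ceramic grinding ball 1 of 6, 15 mm across, 11 g; it rolls. All six start in the half of the trough ahead of the scoop.
- ball2_center (a point): Centre of white ceramic grinding ball 2 of 6, 15 mm across, 11 g; it rolls. All six start in the half of the trough ahead of the scoop.
- ball3_center (a point): Centre of white ceramic grinding ball 3 of 6, 15 mm across, 11 g; it rolls. All six start in the half of the trough ahead of the scoop.
- ball4_center (a point): Centre of white ceramic grinding ball 4 of 6, 15 mm across, 11 g; it rolls. All six start in the half of the trough ahead of the scoop.
- ball5_center (a point): Centre of white ceramic grinding ball 5 of 6, 15 mm across, 11 g; it rolls. All six start in the half of the trough ahead of the scoop.
- ball6_center (a point): Centre of white ceramic grinding ball 6 of 6, 15 mm across, 11 g; it rolls. All six start in the half of the trough ahead of the scoop.
- jar_bottom: Bottom half of the steel grinding jar, in a holder fixed to the bench. Origin: centre of the holder's underside (124 mm square); x runs through the dowel pins, z up. Cup 76 mm across at the mouth, 70 below, 42 deep; flange face 60 mm above the bench, 94 mm across, lugs out to x = 73 and -73. On them brass dowel pins at x = 58 and -58 mm, y = 0: 8 mm thick, 18 mm high, top 6 mm tapered to 3.6 mm.
- gasket (a joint): Orange sealing ring in the jar bottom's flange, 87 mm outside, 80 mm inside. 0: it stands 5 mm above the flange face; grows as it is pressed, 0.005 (m) when flush. Springs back: 3 N per mm, so 15 N to press it flush, of which the top half's own weight is 3 to 4 N.
- jar_mouth (a point): Centre of the jar bottom's mouth, level with its flange face, 60 mm above the bench; axes as jar_bottom's.
- jar_top: Loose top half of the jar, 0.31 to 0.43 kg, right way up on the bench. Origin: centre of its flat underside; x runs through its lug holes, z up. Flange 94 mm across, 12 mm thick, lugs out to x = 73 and -73 with 9.5 mm through holes at x = 58 and -58 mm; fits either way round. Crown to z 18, gas ports at y = 30 and -30 to z 24. Shut, its origin is at jar_mouth; unpressed it stays 4 mm above.
- jar_top_grip (a point): Middle of the black bow handle bar on the jar's top half, 53 mm above its underside, axes as jar_top's: the place to grip, across its width. The bar lies along x, 80 mm long, 16 mm wide, 18 mm tall (z 44 to 62 mm of jar_top), with 26 mm free under it and a leg near each end.
- reagent_bottle: Bystander: amber glass bottle with a red cap, 68 mm across, 130 mm tall. Origin at the centre of its underside.
- beaker: Bystander: small glass beaker, 64 mm across, 75 mm tall. Origin at the centre of its underside.
- sample_jar: Bystander: white sample jar with a blue lid, 54 mm across, 55 mm tall. Origin at the centre of its underside.
Not all that is in view belongs to the job. Leave any purple look-alike of the scoop alone.

How it is judged:
By the outcome, as a careful person would: the job done as asked, in the order asked, and still so for the second after the job is handed in, while the arm keeps its last pose, push and grip.
It also fails if it takes over 64 s, if anything falls off the work surface, if the arm or the gripper's body presses on something with over 40 N, if the wrist force passes 120 N, or if a joint passes its speed limit or range.

ROBOT

A 6-joint arm with a two-finger parallel gripper is mounted at the origin on the work surface. World frame = base frame: x ahead of the robot, y to its left, z up, the work surface at z = 0. Lengths are in m, angles in rad, forces in N, time in s.
With the tool pointing down it reaches from about 0.275 to 0.725 m from the base axis. Payload 5.6 kg.
Tool frame: the origin (TCP) lies on the centre line of the jaws, within the pads' length; the fingertips stand 8 mm ahead of it and the grasp point (between the pads) lies 11 mm behind it (manip.tips_ahead is the distance from the TCP to the fingertips, in m); z points along the fingers, y is the direction in which the jaws open and shut (so a half turn about z gives the same grasp; the last joint's range is limited). The gripper opens to 85 mm and grips with 20 to 120 N. Pads are 22 mm wide; open, the fingers measure 114 mm over their backs; the gripper's body (76 mm by 85 mm) begins 54 mm behind the grasp point. The pads swing forward as they close: fully open they stand 13 mm farther back than shut.
Start: joints at [1.414, 0.255, 0.108, 0, -1.424, -0.285], TCP at [0.235, 0.497, 0.239] pointing down, gripper open.
Joint ranges: [-2.95, 2.95], [-1.21, 1.97], [-1.09, 1.5], [-2.87, 1.71], [-2.94, -0.07], [-3.05, 3.05]. Speed limits (rad/s): [2.57, 2.57, 3.14, 3.14, 3.14, 3.14].

INTERFACE

Orientations are given as a unit quaternion [w, x, y, z].
In Python, from plant import telemetry, optics, manip gives the robot as it stands. The module is installed in compiled form; this text tells all that it offers.
- The arm moves only by the tool play_rows, never from a script. Its argument "increments" is one flat list of numbers, 6 for each row, row after row: the shift along the world's x, y, z in m, then the turn, a rotation vector about the world's x, y, z in degrees. In form: [tx, ty, tz, wx, wy, wz, tx, ty, tz, wx, wy, wz, ...]. A call has 1 to 12 rows; each row shifts and turns the pose as measured when the row begins; what a row does not reach is not made up. A row lasts 1/12 s, in which the tool goes at most 41.7 mm and 7.16 degrees, less where a joint would pass 70% of its speed; a pose out of reach is approached as far as the arm can. A call with a gripper value outside its range is refused whole. "hand" is the finger opening in m, from 0 to 0.0854, set as the call begins (left out, the last holds). The fingers move at their own pace and stop on an object; "force" is the grip in N (left out, the last holds). Time passes only in rows, so rows that do not move let the fingers close. It gives the time, the measured TCP pose, the force and the opening at its end, in the units of the state.
- telemetry.observe(): the state, without advancing time (a new reading comes with each control period).
- optics.capture(name): name is "scene" or "top"; returns (picture, depth): 400x640x3 uint8, red, green, blue; 400x640 float32, m along the optical axis (not along the pixel's ray), 0 where there is no reading.
- optics.calibration(name): a dict with "K" (3x3 intrinsics, pixels), "k1" (the pictures are not rectified: a ray, as slopes to the right and down, at radius r is drawn at 1 + k1 r^2 times it, then the intrinsics apply), "R" (3x3) and "t" (3): a world point X has camera coordinates R X + t. Camera axes: x right, y down, z forward; pixel columns grow to the right and rows downward; lengths in m; the calibration is good to about 2 mm. A picture is of the moment at which its call begins. calibration takes no time and is no camera call.
- manip.close_job(): hands the job in, once; it reports no verdict.
The state is a dict: "clock": time; "q": joint angles; "dq": joint speeds; "tau": joint torques, N m; "ee_pos": TCP position; "ee_rot": TCP orientation; "force": force on the tool from outside, world axes, zero at the start; "ft_torque": the same for the moment, N m; "gripper_width": finger opening in m.
Only numpy, scipy, OpenCV 4.12 (cv2) and the standard library are available. Lean on these libraries where they do the work, as an engineer would, in place of code of your own. Each camera call takes 0.05 s, during which the arm holds its last target.

## Working session

There is one attempt and no reset: what is moved stays moved. The work goes in short steps, Python scripts to look and compute and a tool call to move; the robot and the scene stay as the last step left them, time stands still between calls to the robot, and variables do not carry over. Pictures are saved under pics/ and viewed, and the job is handed in when it is done.

Besides the shell and the picture viewer there is one more tool, called after "Call:" by a JSON object that holds its "api" and its "payload", one argument or row to a line. play_rows: Moves the arm, as the interface text tells. Its arguments: {"type":"object","properties":{"increments":{"type":"array"},"hand":{"type":"number"},"force":{"type":"number"}},"required":["increments"]}

```bash
mkdir -p pics; ls
cat > h.py <<'E'
import numpy as np, cv2
from plant import telemetry, optics, manip
def cap(n,tag):
    p,d=optics.capture(n); cv2.imwrite(f'pics/{tag}.png',p[:,:,::-1]); np.savez(f'pics/{tag}.npz',p=p,d=d); return p,d
def ray(n,u,v):
    c=optics.calibration(n);K=np.array(c['K']);R=np.array(c['R']);t=np.array(c['t'])
    xd=np.array([(u-K[0,2])/K[0,0],(v-K[1,2])/K[1,1]]);x=xd.copy()
    for _ in range(30): x=xd/(1+c['k1']*(x@x))
    return -R.T@t, R.T@np.array([x[0],x[1],1.])
def onz(n,u,v,z):
    o,d=ray(n,u,v); return o+d*(z-o[2])/d[2]
def atd(n,u,v,dep):
    o,d=ray(n,u,v); return o+d*dep
def proj(n,X):
    c=optics.calibration(n);K=np.array(c['K']);p=np.array(c['R'])@np.array(X)+np.array(c['t'])
    x=p[:2]/p[2];x=x*(1+c['k1']*(x@x)); return K[0,0]*x[0]+K[0,2],K[1,1]*x[1]+K[1,2]
def crop(tag,src,r0,r1,c0,c1,s):
    im=cv2.imread(f'pics/{src}.png')[r0:r1,c0:c1]; cv2.imwrite(f'pics/{tag}.png',cv2.resize(im,None,fx=s,fy=s,interpolation=cv2.INTER_CUBIC))
E
python3 - <<'E'
from h import *
np.set_printoptions(precision=4,suppress=True)
for n in('scene','top'):
    cap(n,n+'0');c=optics.calibration(n);print(n,c)
print(telemetry.observe())
E
```

```text
pics
scene {'K': array([[363.9028,   0.    , 316.6286],
       [  0.    , 363.9028, 202.6937],
       [  0.    ,   0.    ,   1.    ]]), 'k1': 0.023298441912164312, 'R': array([[-0.7822,  0.6229,  0.0132],
       [ 0.4892,  0.6271, -0.6062],
       [-0.3859, -0.4677, -0.7952]]), 't': array([ 0.478 , -0.1639,  1.3037])}
top {'K': array([[425.5311,   0.    , 318.6417],
       [  0.    , 425.5311, 208.4295],
       [  0.    ,   0.    ,   1.    ]]), 'k1': -0.10876581334610708, 'R': array([[-0.0084, -0.9998,  0.016 ],
       [-0.9895,  0.006 , -0.1444],
       [ 0.1442, -0.017 , -0.9894]]), 't': array([-0.0761,  0.5657,  1.4024])}
{'clock': 0.1, 'q': array([ 1.4136,  0.2556,  0.1071, -0.0004, -1.4239, -0.2846]), 'dq': array([ 0.0011, -0.0013,  0.0031,  0.0028,  0.0003,  0.0006]), 'tau': array([ -0.003 , -38.7605,  23.8473,   5.3779,  -0.0038,  -0.    ]), 'ee_pos': array([0.2349, 0.4968, 0.2385]), 'ee_rot': array([ 0.0008,  0.9757, -0.2191, -0.0002]), 'force': array([0.4289, 0.6608, 0.294 ]), 'ft_torque': array([-0.0022,  0.0047,  0.0326]), 'gripper_width': 0.0850497808651982}
```

View pics/scene0.png

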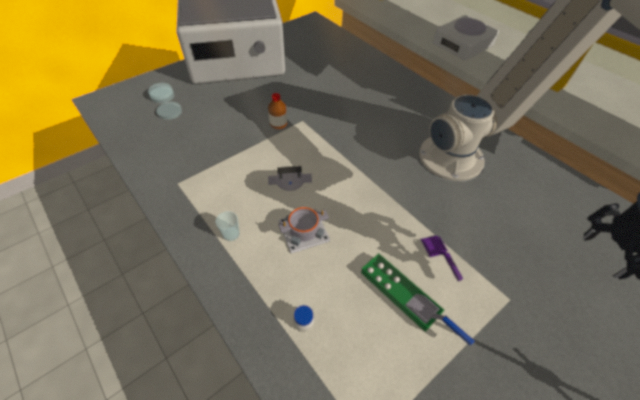

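View pics/top0.png

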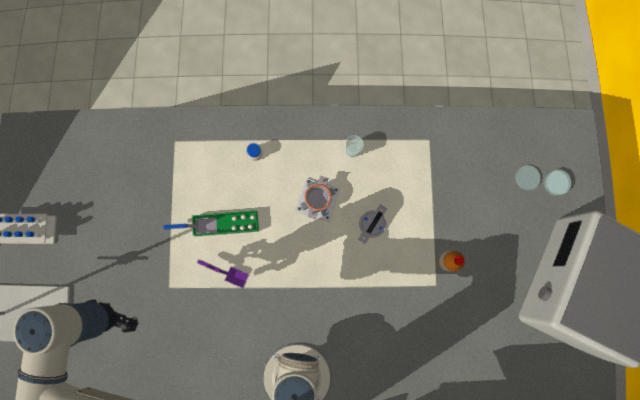

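The top view shows the green trough at about (225,223), with the blue scoop handle at (176,226). The purple look-alike is at (225,273), the jar bottom at (318,197) and the jar top at (373,224). The bottle is at (453,261), the beaker at (354,146) and the sample jar at (254,151).

Run:
```python
from h import *
crop('c1','top0',195,255,150,270,6)
crop('c2','top0',165,255,280,400,6)
crop('c3','scene0',240,350,350,480,6)
crop('c4','scene0',155,255,250,350,6)
```

```text
(no output)
```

View pics/c1.png

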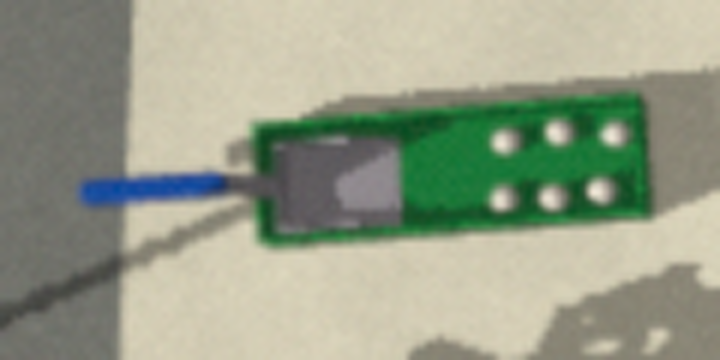

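View pics/c2.png

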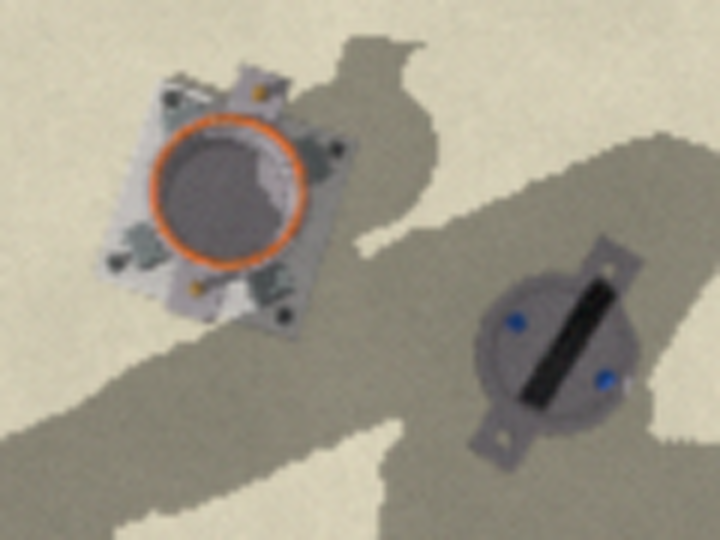

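View pics/c3.png

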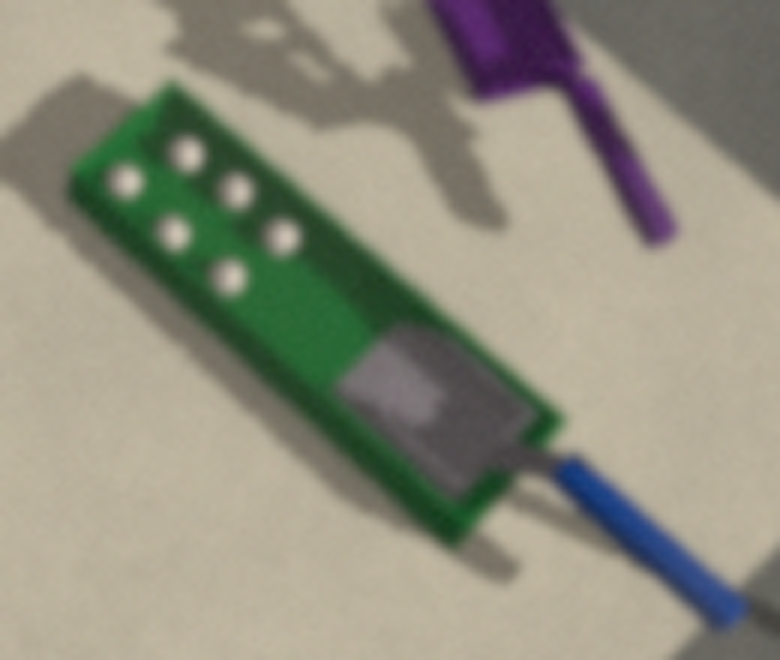

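View pics/c4.png

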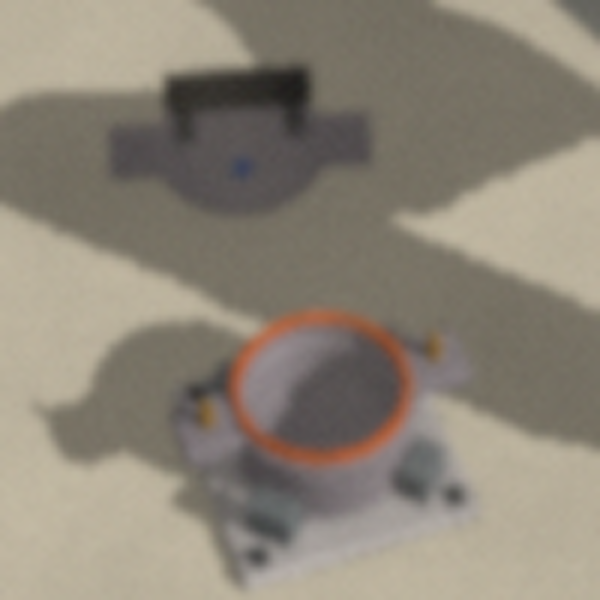

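```bash
cat > m.py <<'E'
from h import *
np.set_printoptions(precision=4,suppress=True)
def hsv(p): return cv2.cvtColor(p,cv2.COLOR_RGB2HSV)
def blobs(m,mn=5):
    n,l,s,c=cv2.connectedComponentsWithStats(m.astype(np.uint8)); 
    return [(tuple(c[i]),s[i,4],l==i) for i in range(1,n) if s[i,4]>=mn]
def axis(n,mask,z):
    v,u=np.nonzero(mask); P=np.array([onz(n,a,b,z)[:2] for a,b in zip(u,v)])
    r=cv2.minAreaRect((P*1000).astype(np.float32)); c=P.mean(0); w,V=np.linalg.eigh(np.cov(P.T)); 
    return c,r,np.degrees(np.arctan2(V[1,1],V[0,1]))
E
python3 - <<'E'
from m import *
for n in ('top','scene'):
    D=np.load(f'pics/{n}0.npz');p=D['p'];d=D['d'];H=hsv(p);h,s,v=[H[...,i].astype(int) for i in range(3)]
    print('==',n)
    g=(h>45)&(h<80)&(s>110)&(v>30)
    for c,a,m in blobs(g,200): print('green',c,a,axis(n,cv2.morphologyEx(m.astype(np.uint8),cv2.MORPH_CLOSE,np.ones((3,3))),.034))
    b=(h>100)&(h<125)&(s>140)&(v>60)
    for c,a,m in blobs(b,4): print('blue',c,a,onz(n,*c,.062), axis(n,m,.062)[1:] if a>30 else onz(n,*c,.024))
    o=(h<12)&(s>120)&(v>120)
    for c,a,m in blobs(o,60):
        k=cv2.findContours(m.astype(np.uint8),cv2.RETR_EXTERNAL,cv2.CHAIN_APPROX_NONE)[0][0]
        P=np.array([onz(n,*q[0],.065)[:2] for q in k]); print('ring',c,a,cv2.fitEllipse((P*1000).astype(np.float32)))
    y=(h>=13)&(h<24)&(s>130)&(v>80)
    for c,a,m in blobs(y,2): 
        if 280<c[0]<340 and 170<c[1]<270: print('pin',c,a,onz(n,*c,.072))
    k=(v<45)
    for c,a,m in blobs(k,20):
        if 270<c[0]<390 and 150<c[1]<240: print('black',c,a,axis(n,m,.062))
    for c,a,m in blobs((s<45)&(v>170),6):
        X=onz(n,*c,.0155)
        if .2<X[1]<.45 and .3<X[0]<.6 and a<60: print('ball',c,a,X)
E
```

```text
== top
green (np.float64(232.14041994750656), np.float64(221.15616797900262)) 762 (array([0.5241, 0.2138]), ((519.6170043945312, 238.66213989257812), (69.12104797363281, 219.67030334472656), 4.138349533081055), np.float64(88.39713844452696))
blue (np.float64(253.1969696969697), np.float64(149.78030303030303)) 132 [0.7663 0.1424 0.062 ] (((765.6307983398438, 143.13223266601562), (42.7859992980957, 41.201881408691406), 0.9164015650749207), np.float64(-141.64920765038923))
blue (np.float64(7.96875), np.float64(219.0)) 32 [0.5311 1.016  0.062 ] (((531.1017456054688, 1014.2410888671875), (29.113819122314453, 14.219803810119629), 89.8671646118164), np.float64(81.55532613919587))
blue (np.float64(18.93548387096774), np.float64(218.93548387096774)) 31 [0.5313 0.9719 0.062 ] (((531.0291748046875, 970.0270385742188), (28.55775260925293, 14.145263671875), 89.8550033569336), np.float64(82.90907169885976))
blue (np.float64(29.93548387096774), np.float64(218.93548387096774)) 31 [0.5312 0.9285 0.062 ] (((530.9465942382812, 926.5963745117188), (28.053333282470703, 14.076237678527832), 89.84265136718
[... 2407 characters left out ...]
73.14282989501953), (81.96712493896484, 83.35163879394531), 94.75078582763672)
pin (np.float64(284.0), np.float64(223.5)) 2 [ 0.6596 -0.0893  0.072 ]
black (np.float64(297.0), np.float64(169.5)) 28 (array([ 0.5015, -0.2405]), ((500.5008239746094, -242.08364868164062), (21.468238830566406, 21.315969467163086), 32.62577438354492), np.float64(119.50348186175862))Traceback (most recent call last):
  File "<stdin>", line 20, in <module>
  File "h.py", line 11, in onz
    o,d=ray(n,u,v); return o+d*(z-o[2])/d[2]
        ~~~^^^^^^^
  File "h.py", line 6, in ray
    c=optics.calibration(n);K=np.array(c['K']);R=np.array(c['R']);t=np.array(c['t'])
ValueError: time passes only in moves, steps and waits
```

```bash
python3 - <<'E'
s=open('h.py').read()
s=s.replace("def cap(","_C={}\ndef cal(n):\n    if n not in _C: _C[n]=optics.calibration(n)\n    return _C[n]\ndef cap(",1).replace("c=optics.calibration(n)","c=cal(n)")
open('h.py','w').write(s)
E
python3 - <<'E'
from m import *
def q(x,y,c0,r0,s=6): return ((x+.5)/s-.5+c0,(y+.5)/s-.5+r0)
T=lambda x,y,z:onz('top',*q(x,y,150,195),z)
J=lambda x,y,z:onz('top',*q(x,y,280,165),z)
S=lambda x,y,z:onz('scene',*q(x,y,350,240),z)
Z=lambda x,y,z:onz('scene',*q(x,y,250,155),z)
def show(nm,L):
    A=np.array(L); print(nm,'\n',A[:,:2]*1000,'mean',A.mean(0)*1000)
show('rim top',[T(*a,.034) for a in[(252,122),(262,243),(640,93),(652,215)]])
show('rim scene',[S(*a,.034) for a in[(565,420),(455,545),(172,82),(70,175)]])
show('balls top',[T(*a,.0155) for a in[(505,141),(558,132),(614,134),(502,199),(552,197),(601,191)]])
show('balls sc',[S(*a,.0155) for a in[(230,277),(173,234),(126,181),(283,238),(236,191),(188,155)]])
show('handle ends top',[T(*a,.066) for a in[(80,192),(222,183)]])
show('handle ends sc',[S(*a,.066) for a in[(738,612),(562,466)]])
show('pins top',[J(*a,.075) for a in[(258,92),(196,287)]])
show('pins sc',[Z(*a,.075) for a in[(205,407),(434,343)]])
show('lugend/hole top',[J(*a,.012) for a in[(608,271),(503,438)]])
show('ports top',[J(*a,.024) for a in[(515,321),(605,380)]])
show('bar ends top',[J(*a,.062) for a in[(601,283),(534,402)]])
show('bar top edge sc ',[Z(*a,.062) for a in[(168,84),(307,75)]])
E
```

```text
rim top 
 [[546.435  354.682 ]
 [477.2684 346.6945]
 [561.8271 132.5187]
 [492.2223 124.8996]] mean [519.4382 239.6987  34.    ]
rim scene 
 [[479.9498 351.9352]
 [556.6922 358.1286]
 [496.5752 133.2239]
 [566.9378 139.0847]] mean [525.0387 245.5931  34.    ]
balls top 
 [[537.0639 212.4446]
 [542.1082 181.9275]
 [540.7683 149.6192]
 [503.5907 213.538 ]
 [504.6017 184.7705]
 [507.9107 156.6521]] mean [522.6739 183.1586  15.5   ]
balls sc 
 [[536.6968 215.0035]
 [542.1371 184.1594]
 [540.5528 151.655 ]
 [504.0661 216.4647]
 [504.054  186.6812]
 [508.4614 159.8175]] mean [522.6614 185.6302  15.5   ]
handle ends top 
 [[503.3363 441.8967]
 [508.0879 361.3566]] mean [505.7121 401.6266  66.    ]
handle ends sc 
 [[504.5016 444.3358]
 [512.9405 365.7136]] mean [508.7211 405.0247  66.    ]
pins top 
 [[656.6901 -93.5981]
 [547.0591 -58.3227]] mean [601.8746 -75.9604  75.    ]
pins sc 
 [[659.0637 -91.0273]
 [550.2042 -53.3736]] mean [604.6339 -72.2005  75.    ]
lugend/hole top 
 [[ 563.4996 -297.2985]
 [ 467.1316 -233.9276]] mean [ 515.3156 -265.613    12.    ]
ports top 
 [[ 533.2199 -240.872 ]
 [ 498.8886 -291.7693]] mean [ 516.0542 -266.3206   24.    ]
bar ends top 
 [[ 549.6582 -284.8677]
 [ 483.2122 -245.5431]] mean [ 516.4352 -265.2054   62.    ]
bar top edge sc  
 [[ 548.5421 -282.087 ]
 [ 485.5709 -241.5534]] mean [ 517.0565 -261.8202   62.    ]
```

Choice: the blue-handled scoop in the trough (top view 176,226). The candidates rejected are the purple scoop (225,273), the blue tube rack (18,219) and the blue lid (254,151). Crops c1 and c3 confirm it: a steel bowl with a blue handle, nose towards six balls. Next I move above the handle.

Call:
{"api": "play_rows", "payload": {
  "increments": [0.027,-0.0094,-0.01,0,0,-6,0.027,-0.0094,-0.01,0,0,-6,0.027,-0.0094,-0.01,0,0,-6,0.027,-0.0094,-0.01,0,0,-6,0.027,-0.0094,-0.01,0,0,-6,0.027,-0.0094,-0.01,0,0,-6,0.027,-0.0094,-0.01,0,0,-6,0.027,-0.0094,-0.01,0,0,-6,0.027,-0.0094,-0.01,0,0,-6,0.027,-0.0094,-0.01,0,0,-6,0,0,0,0,0,0],
  "hand": 0.05
}}

```text
clock: 1.02
ee_pos: [0.5125, 0.3959, 0.1281]
ee_rot: [0.005, 0.719, -0.695, -0.001]
force: [-1.0, 0.3, -1.1]
gripper_width: 0.0499
```

```bash
cat >> m.py <<'E'
from scipy.spatial.transform import Rotation as R_
def st():
    s=telemetry.observe(); w,x,y,z=s['ee_rot']; M=R_.from_quat([x,y,z,w]).as_matrix()
    print('t',round(s['clock'],2),'pos',s['ee_pos']*1000,'toolx yaw %.1f'%np.degrees(np.arctan2(M[1,0],M[0,0])),'toolx',M[:,0],'toolz',M[:,2],'F',s['force'],'T',s['ft_torque'],'w %.1f'%(s['gripper_width']*1000),'q',s['q']); return s,M
E
python3 -c "
from m import *
st()"
```

```text
t 1.02 pos [512.4736 395.915  128.1279] toolx yaw -88.0 toolx [ 0.0346 -0.9994  0.0049] toolz [-0.008  -0.0052 -1.    ] F [-1.0122  0.3459 -1.0617] T [-0.0256  0.1749 -0.0364] w 49.9 q [ 0.8968  0.5024  0.1934 -0.0032 -1.2708 -0.8613]
```

Call:
{"api": "play_rows", "payload": {
  "increments": [-0.003,0.004,-0.01,0,0,1.5,-0.002,0.003,-0.015,0,0,1.0,0,0,-0.015,0,0,0,0,0,0,0,0,0,0,0,0,0,0,0]
}}

```text
clock: 1.43
ee_pos: [0.5057, 0.4026, 0.0823]
ee_rot: [0.007, 0.737, -0.676, -0.001]
force: [-0.2, -0.0, 1.5]
gripper_width: 0.0498
```

Run:
```python
from m import *
st()
cap('top','t1');cap('scene','s1')
crop('t1c','t1',195,255,150,270,6);crop('s1c','s1',270,370,400,520,6)
```

```text
t 1.43 pos [505.6835 402.575   82.3261] toolx yaw -85.1 toolx [ 0.0856 -0.9963  0.0074] toolz [-0.0117 -0.0085 -0.9999] F [-0.1578 -0.0168  1.4561] T [ 0.0793 -0.0454  0.026 ] w 49.8 q [ 0.9113  0.5347  0.1262 -0.0044 -1.1761 -0.8239]
```

View pics/t1c.png

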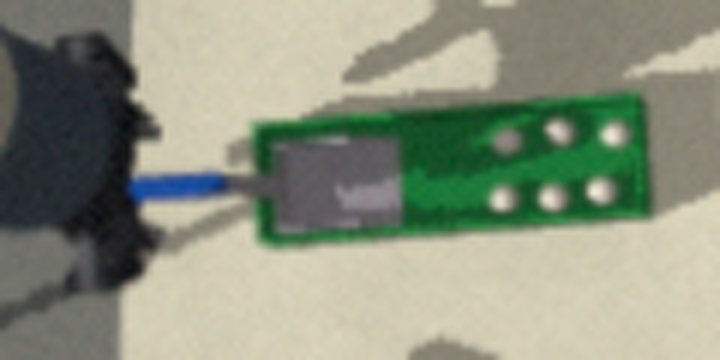

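View pics/s1c.png

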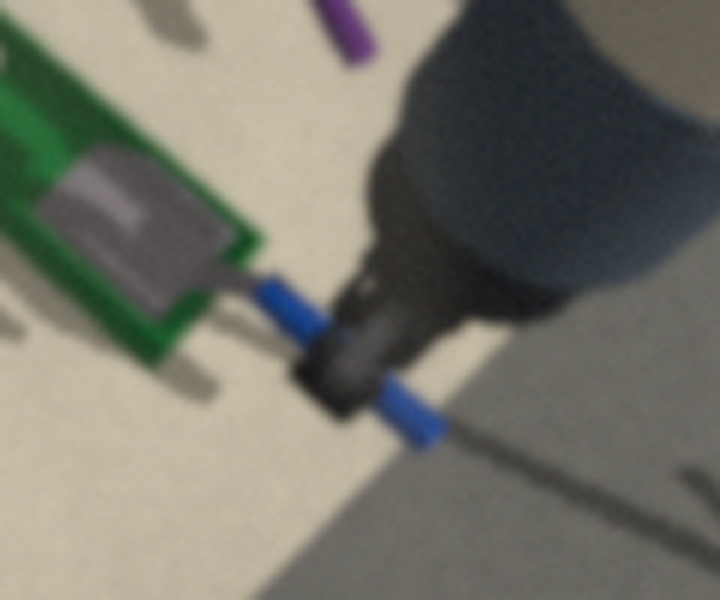

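Call:
{"api": "play_rows", "payload": {
  "increments": [0.001,0.0,-0.012,0.3,-0.4,0,0,0.0,-0.011,0.2,-0.2,0,0,0,-0.007,0,0,0,0,0,0,0,0,0,0,0,0,0,0,0]
}}

```text
clock: 1.95
ee_pos: [0.5079, 0.406, 0.0577]
ee_rot: [-0.005, 0.738, -0.675, -0.0]
force: [-0.9, 0.0, 0.5]
gripper_width: 0.0496
```

```bash
python3 -c "
from m import *
st()"
```

```text
t 1.95 pos [507.8639 406.0101  57.7127] toolx yaw -84.9 toolx [ 0.0897 -0.9959 -0.0071] toolz [ 0.0063  0.0077 -1.    ] F [-0.9354  0.0428  0.5276] T [-0.0147  0.0042 -0.001 ] w 49.6 q [ 0.9143  0.5465  0.0771  0.0003 -1.0914 -0.8247]
```

Call:
{"api": "play_rows", "payload": {
  "increments": [0,-0.002,-0.006,0,0,0,0,-0.001,-0.003,0,0,0,0,0,0,0,0,0]
}}

```text
clock: 2.2
ee_pos: [0.5086, 0.4038, 0.0502]
ee_rot: [-0.007, 0.738, -0.674, -0.0]
force: [-0.1, -0.1, -0.3]
gripper_width: 0.05
```

```bash
python3 -c "
from m import *
st()"
```

```text
t 2.2 pos [508.6259 403.8383  50.1836] toolx yaw -84.8 toolx [ 0.0905 -0.9959 -0.0093] toolz [ 0.0087  0.0101 -0.9999] F [-0.1223 -0.1155 -0.3167] T [-0.0563 -0.0215  0.0467] w 50.0 q [ 0.9115  0.5498  0.0615  0.0007 -1.0692 -0.8212]
```

Call:
{"api": "play_rows", "payload": {
  "increments": [0,0,-0.001,-0.5,0.5,0,0,0,0,0,0,0]
}}

```text
clock: 2.37
ee_pos: [0.5087, 0.4036, 0.0495]
ee_rot: [-0.0, 0.738, -0.674, -0.0]
force: [0.3, 0.2, 0.1]
gripper_width: 0.0501
```

Call:
{"api": "play_rows", "payload": {
  "increments": [0,0,0,0,0,0,0,0,0,0,0,0,0,0,0,0,0,0,0,0,0,0,0,0,0,0,0,0,0,0,0,0,0,0,0,0],
  "hand": 0.0,
  "force": 100
}}

```text
clock: 2.87
ee_pos: [0.5092, 0.4039, 0.0499]
ee_rot: [-0.0, 0.738, -0.674, -0.0]
force: [0.0, 0.5, -0.4]
gripper_width: 0.0119
```

```bash
python3 -c "
from m import *
st()"
```

```text
t 2.87 pos [509.167  403.867   49.8596] toolx yaw -84.8 toolx [ 0.0902 -0.9959 -0.0008] toolz [-0.0003  0.0008 -1.    ] F [ 0.0372  0.4608 -0.3808] T [-0.0207  0.0184 -0.0111] w 11.9 q [ 0.91    0.5588  0.0772 -0.0008 -1.0888 -0.8193]
```

Call:
{"api": "play_rows", "payload": {
  "increments": [0.0003,-0.005,-0.0007,0,0,-0.2,0.0004,-0.006,-0.0005,0,0,-0.2,0.0004,-0.006,-0.0005,0,0,-0.2,0.0004,-0.006,-0.0005,0,0,-0.2,0.0004,-0.006,-0.0005,0,0,-0.2,0.0004,-0.006,-0.0005,0,0,0]
}}

```text
clock: 3.37
ee_pos: [0.5137, 0.3704, 0.0501]
ee_rot: [-0.006, 0.732, -0.681, -0.001]
force: [-0.4, 2.2, 4.0]
gripper_width: 0.0124
```

```bash
python3 -c "
from m import *
st()"
```

```text
t 3.37 pos [513.6862 370.4359  50.0596] toolx yaw -85.8 toolx [ 0.0731 -0.9973 -0.0092] toolz [ 0.007   0.0097 -0.9999] F [-0.3537  2.1923  3.9692] T [ 0.8754  0.2576 -0.0965] w 12.4 q [ 0.8705  0.5228  0.0145 -0.001  -1.0505 -0.7969]
```

Call:
{"api": "play_rows", "payload": {
  "increments": [0.0004,-0.007,-0.0002,0,0,0,0.0004,-0.007,-0.0002,0,0,0,0.0004,-0.007,-0.0002,0,0,0,0.0004,-0.007,-0.0002,0,0,0,0.0004,-0.007,-0.0002,0,0,0,0.0004,-0.007,-0.0002,0,0,0,0.0004,-0.007,-0.0002,0,0,0,0.0004,-0.007,-0.0002,0,0,0,0.0004,-0.007,-0.0002,0,0,0,0.0004,-0.007,-0.0002,0,0,0]
}}

```text
clock: 4.2
ee_pos: [0.5196, 0.2943, 0.0502]
ee_rot: [-0.009, 0.733, -0.681, -0.001]
force: [-1.2, 4.4, 4.7]
gripper_width: 0.0125
```

```bash
python3 -c "
from m import *
st();cap('top','t2');crop('t2c','t2',195,255,150,270,6)
cap('scene','s2');crop('s2c','s2',240,340,350,480,6)"
```

```text
t 4.2 pos [519.6348 294.2852  50.1827] toolx yaw -85.8 toolx [ 0.0734 -0.9972 -0.0131] toolz [ 0.0115  0.0139 -0.9998] F [-1.1863  4.4231  4.6579] T [ 1.1714  0.2324 -0.0183] w 12.5 q [ 0.7757  0.4575 -0.0964 -0.0022 -0.9989 -0.7011]
```

View pics/t2c.png

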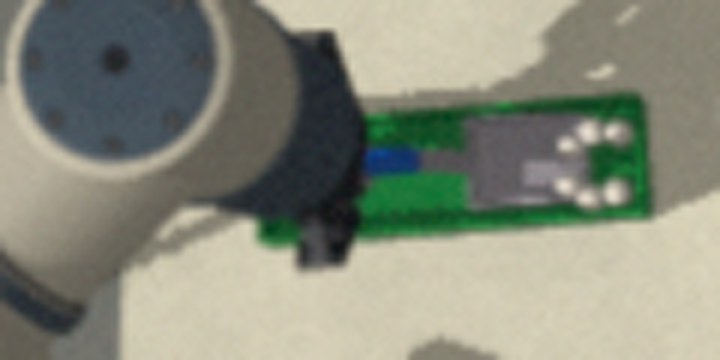

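View pics/s2c.png

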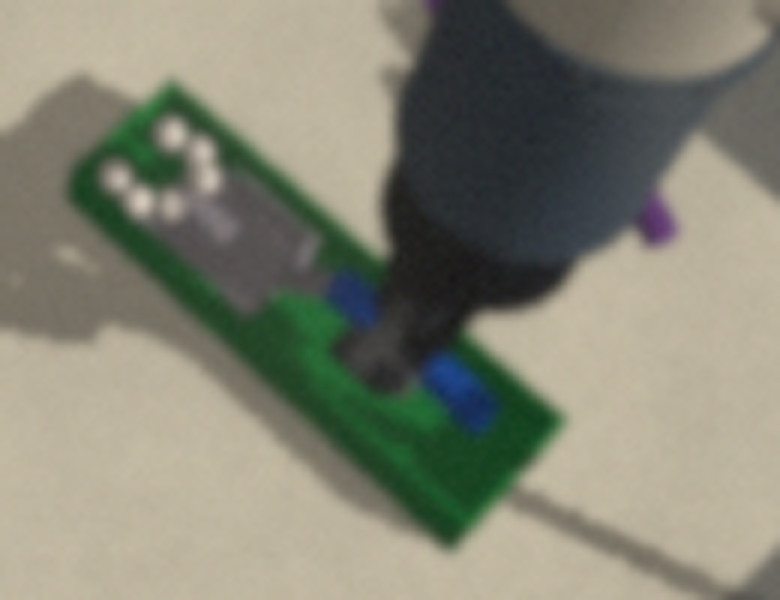

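Call:
{"api": "play_rows", "payload": {
  "increments": [0.0003,-0.005,-0.0002,0,0,0,0.0003,-0.005,-0.0002,0,0,0,0.0003,-0.005,-0.0002,0,0,0,0.0003,-0.005,-0.0002,0,0,0,0.0003,-0.005,-0.0002,0,0,0,0.0003,-0.005,-0.0002,0,0,0]
}}

```text
clock: 4.8
ee_pos: [0.5242, 0.2751, 0.0527]
ee_rot: [-0.021, 0.732, -0.681, -0.004]
force: [-6.0, 12.8, 6.2]
gripper_width: 0.0119
```

```bash
python3 -c "
from m import *
st();cap('top','t3');crop('t3c','t3',195,255,150,270,6)
cap('scene','s3');crop('s3c','s3',240,340,350,480,6)"
```

```text
t 4.8 pos [524.2454 275.0549  52.6968] toolx yaw -85.8 toolx [ 0.0728 -0.9967 -0.0347] toolz [ 0.0217  0.0364 -0.9991] F [-6.039  12.8422  6.1541] T [ 3.8721  2.4364 -0.0502] w 11.9 q [ 0.7394  0.4349 -0.1224 -0.0149 -0.973  -0.6588]
```

View pics/t3c.png

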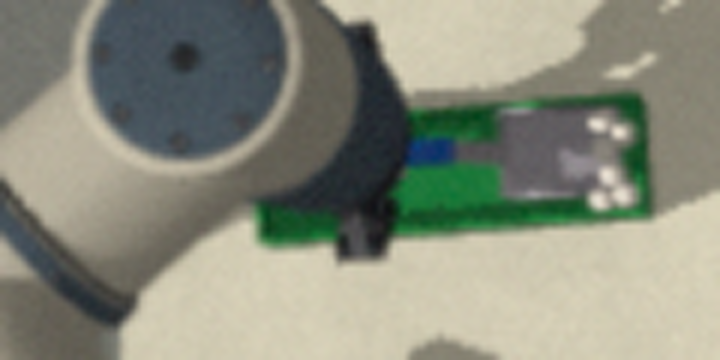

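View pics/s3c.png

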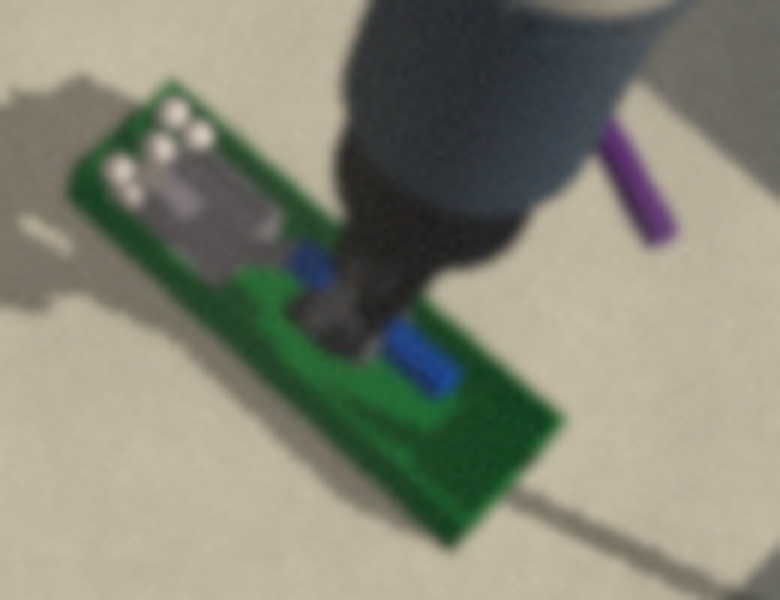

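Call:
{"api": "play_rows", "payload": {
  "increments": [-0.002,0.004,-0.001,-1.0,0.6,0,-0.002,0.005,-0.001,-0.6,0.4,0,-0.001,0.003,-0.0005,-0.2,0,0,0.0,0.0,-0.0,0,0,0]
}}

```text
clock: 5.23
ee_pos: [0.5183, 0.2825, 0.0483]
ee_rot: [0.004, 0.733, -0.68, 0.003]
force: [-0.4, 0.9, 8.6]
gripper_width: 0.0119
```

```bash
python3 -c "
from m import *
st();cap('top','t4');crop('t4c','t4',195,255,150,270,6)"
```

```text
t 5.23 pos [518.3159 282.5376  48.2634] toolx yaw -85.7 toolx [ 0.0743 -0.9972  0.0096] toolz [-0.0006 -0.0097 -1.    ] F [-0.4265  0.8736  8.6419] T [ 0.1151  0.2474 -0.0103] w 11.9 q [ 0.7678  0.461  -0.0998  0.0077 -1.0171 -0.6975]
```

View pics/t4c.png

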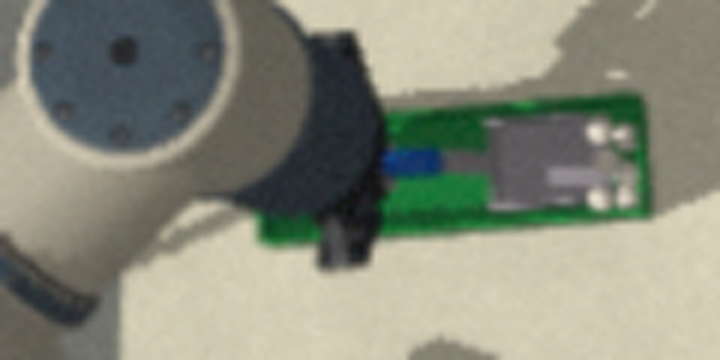

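Call:
{"api": "play_rows", "payload": {
  "increments": [0.0002,-0.004,0,0.3,0,0,0.0003,-0.004,0,0.2,0,0,0.0003,-0.004,0,0,0,0,0.0003,-0.004,0,0,0,0,0.0003,-0.004,0,0,0,0,0.0003,-0.004,0,0,0,0]
}}

```text
clock: 5.78
ee_pos: [0.5211, 0.2705, 0.0511]
ee_rot: [-0.009, 0.733, -0.68, -0.004]
force: [0.4, 2.6, 0.8]
gripper_width: 0.0116
```

```bash
python3 -c "
from m import *
st();cap('top','t5');crop('t5c','t5',195,255,150,270,6)"
```

```text
t 5.78 pos [521.1485 270.5121  51.0709] toolx yaw -85.7 toolx [ 0.0751 -0.997  -0.0178] toolz [ 0.0063  0.0183 -0.9998] F [0.4386 2.5982 0.7555] T [ 0.6098  0.1305 -0.0284] w 11.6 q [ 0.7391  0.4414 -0.1173 -0.011  -0.9952 -0.6581]
```

View pics/t5c.png

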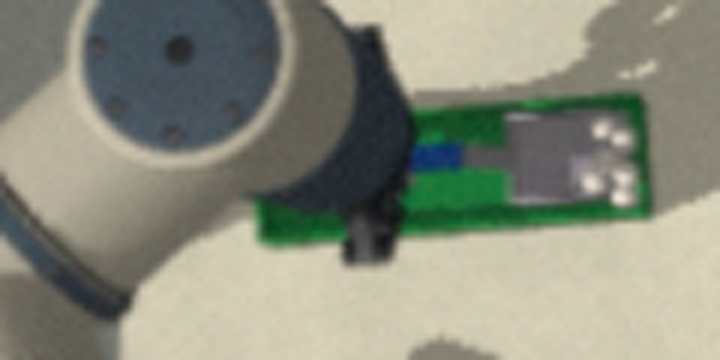

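Call:
{"api": "play_rows", "payload": {
  "increments": [0.0002,-0.004,-0.001,-0.2,0,0,0.0003,-0.004,-0.0005,-0.2,0,0,0.0003,-0.004,0,0,0,0,0.0003,-0.004,0,0,0,0,0.0003,-0.004,0,0,0,0]
}}

```text
clock: 6.25
ee_pos: [0.5242, 0.2638, 0.0527]
ee_rot: [-0.018, 0.732, -0.681, -0.007]
force: [-6.0, 14.2, 8.0]
gripper_width: 0.0121
```

```bash
python3 -c "
from m import *
st();cap('top','t6');crop('t6c','t6',195,255,150,270,6)
cap('scene','s6');crop('s6c','s6',240,340,350,480,6)"
```

```text
t 6.25 pos [524.1906 263.7979  52.7319] toolx yaw -85.9 toolx [ 0.0711 -0.9968 -0.0354] toolz [ 0.0149  0.0365 -0.9992] F [-6.0339 14.1503  7.9968] T [ 4.871   2.3887 -0.4536] w 12.1 q [ 0.7214  0.4299 -0.128  -0.0212 -0.9777 -0.6389]
```

View pics/t6c.png

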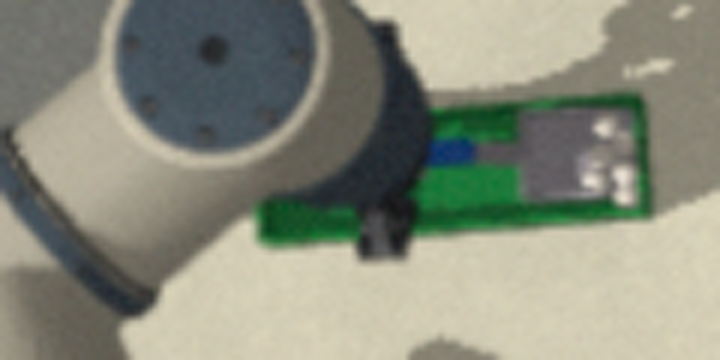

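View pics/s6c.png

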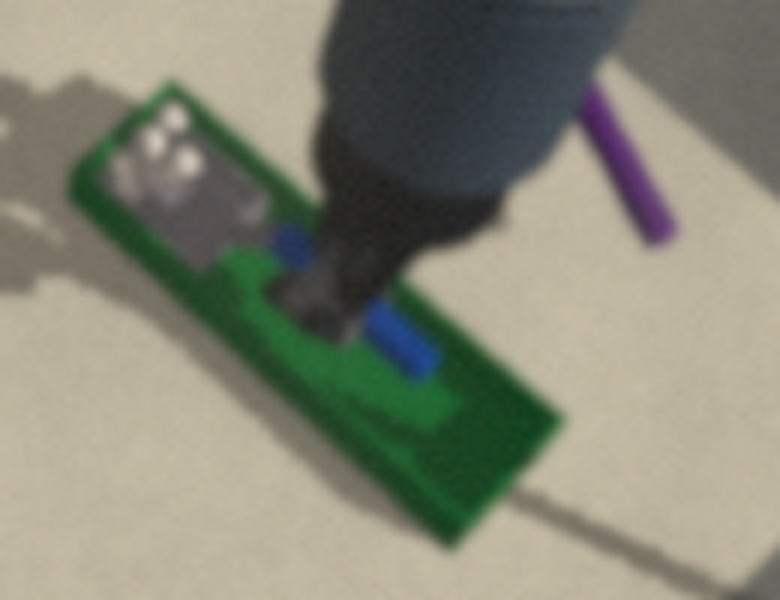

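Call:
{"api": "play_rows", "payload": {
  "increments": [-0.001,0.001,0,-3.0,0,0,-0.001,0.002,0.001,-4,-0.2,0,0,0.0025,0.001,-4,-0.2,0,0,0.0025,0.001,-4,-0.2,0,0,0.0025,0.001,-4,-0.2,0,0,0,0,0,0,0]
}}

```text
clock: 6.85
ee_pos: [0.5216, 0.2681, 0.0494]
ee_rot: [0.108, 0.723, -0.673, 0.118]
force: [2.4, 7.0, -0.7]
gripper_width: 0.0123
```

```bash
python3 -c "
from m import *
st();cap('top','t7');crop('t7c','t7',195,255,150,270,6)
cap('scene','s7');crop('s7c','s7',230,330,350,480,6)"
```

```text
t 6.85 pos [521.5611 268.1429  49.356 ] toolx yaw -85.9 toolx [ 0.0674 -0.9468  0.3148] toolz [ 0.0251 -0.3138 -0.9492] F [ 2.4217  7.003  -0.7101] T [ 3.5379 -1.0252  0.8932] w 12.3 q [ 0.8743  0.5538 -0.0739  0.2403 -1.1857 -0.9206]
```

View pics/t7c.png

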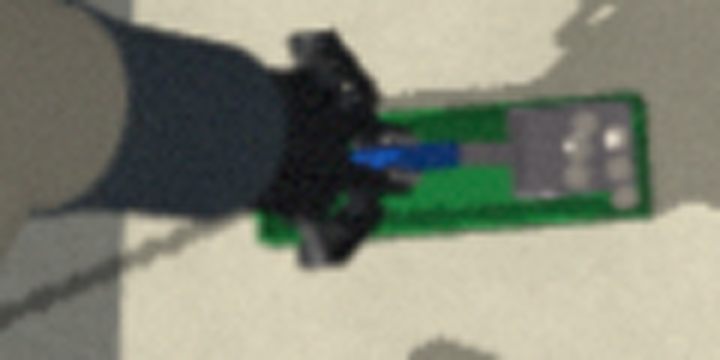

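View pics/s7c.png

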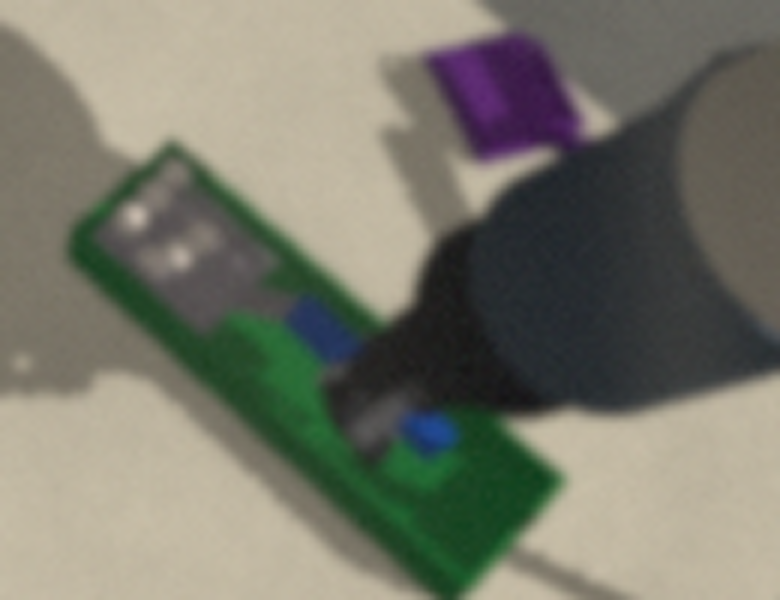

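Run:
```python
from m import *
D=np.load('pics/t7.npz')
for x in range(350,650,15):
    for y in (155,):
        u=int(round((x+.5)/6-.5+150));v=int(round((y+.5)/6-.5+195)); print(x,atd('top',u,v,D['d'][v,u])*1000)
for x,y in [(583,123),(575,147),(578,175),(615,140),(620,165),(624,195),(610,180)]:
    u=int(round((x+.5)/6-.5+150));v=int(round((y+.5)/6-.5+195)); print('b',x,y,atd('top',u,v,D['d'][v,u])*1000)
```

```text
350 [519.0298 277.5675 114.4362]
365 [526.084  285.3348  55.1828]
380 [524.7669 272.6807  65.7787]
395 [524.7409 265.9661  65.7159]
410 [525.0509 256.5492  62.6984]
425 [524.3752 248.6505  68.0698]
440 [524.4834 238.8764  66.7349]
455 [524.3861 232.0639  67.2621]
470 [525.2192 223.4844  59.8489]
485 [526.0002 218.0762  53.0114]
500 [527.3366 210.1064  41.3653]
515 [527.1232 203.0287  42.8535]
530 [530.118  197.2824  17.2853]
545 [530.3694 190.7768  14.8669]
560 [529.7681 179.6507  19.4427]
575 [527.9167 170.3574  34.6669]
590 [529.4152 162.0851  21.6185]
605 [529.4436 155.2853  21.0627]
620 [529.352  144.9247  21.3525]
635 [530.989  139.9294   7.2778]
b 583 123 [545.0553 163.8418  34.36  ]
b 575 147 [530.9978 169.9683  37.4794]
b 578 175 [514.5743 167.2279  31.5122]
b 615 140 [534.4444 146.3685  36.179 ]
b 620 165 [520.7989 142.8354  35.8146]
b 624 195 [504.1827 139.8106  31.4921]
b 610 180 [512.0811 151.4737  22.0355]
```

Call:
{"api": "play_rows", "payload": {
  "increments": [0,0.002,0.001,0,0,0,0,0.002,0.001,0,0,0,0,0.001,0.001,-2,0,0,0,0.002,0.001,-3,0,0,0,0.002,0.001,-3,0,0,0,0,0,0,0,0],
  "force": 120
}}

```text
clock: 7.45
ee_pos: [0.5228, 0.2684, 0.0476]
ee_rot: [0.164, 0.712, -0.663, 0.166]
force: [0.4, 8.9, -3.8]
gripper_width: 0.0114
```

```bash
cat > prof.py <<'E'
from m import *
import sys
tag=sys.argv[1]; st(); cap('top','t'+tag);crop(f't{tag}c','t'+tag,195,255,150,270,6);cap('scene','s'+tag);crop(f's{tag}c','s'+tag,230,330,350,480,6)
D=np.load(f'pics/t{tag}.npz')
v0=float(sys.argv[2]) if len(sys.argv)>2 else 155
for x in range(380,650,12):
        u=int(round((x+.5)/6-.5+150));v=int(round((v0+.5)/6-.5+195)); print(x,atd('top',u,v,D['d'][v,u])*1000)
E
python3 prof.py 8
```

```text
t 7.45 pos [522.8422 268.4018  47.5715] toolx yaw -85.7 toolx [ 0.0669 -0.8888  0.4534] toolz [ 0.0184 -0.4533 -0.8912] F [ 0.3835  8.9423 -3.8202] T [ 5.1952 -0.4464  0.8512] w 11.4 q [ 0.9143  0.6318 -0.0176  0.3065 -1.3058 -0.9816]
380 [525.3557 273.8315  60.8544]
392 [525.1266 266.7046  62.4899]
404 [525.0205 259.8286  63.0945]
416 [524.082  251.4345  70.6658]
428 [524.4979 245.5492  66.8998]
440 [524.5329 238.9632  66.3209]
452 [524.865  232.8861  63.2513]
464 [525.2289 226.837   59.9134]
476 [525.6339 220.8276  56.228 ]
488 [526.9074 216.1749  45.2614]
500 [527.5116 210.379   39.899 ]
512 [527.7471 203.9762  37.6232]
524 [528.7276 198.6572  29.0985]
536 [528.8725 192.0582  27.5762]
548 [529.9352 186.7328  18.3533]
560 [529.7658 179.6476  19.4621]
572 [529.5125 172.465   21.2741]
584 [529.3297 165.3928  22.4936]
596 [528.5928 157.647   28.3641]
608 [529.1225 151.4814  23.5997]
620 [528.7087 144.1771  26.7557]
632 [530.5379 139.4229  11.068 ]
644 [529.0379 130.9176  23.3473]
```

View pics/t8c.png

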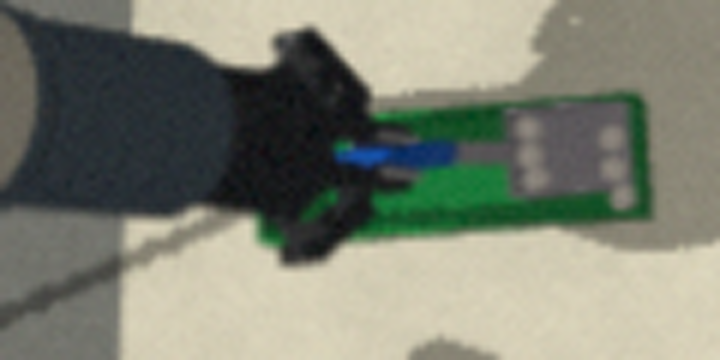

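View pics/s8c.png

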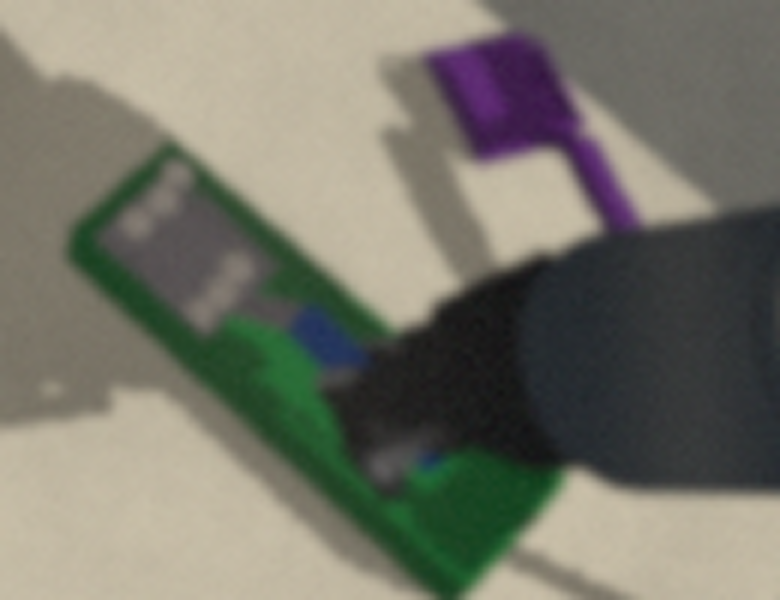

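Call:
{"api": "play_rows", "payload": {
  "increments": [0,0.004,0.004,0,0,0,0,0.003,0.004,0,0,0,0,0.0,0.004,0,0,0,0,0,0,0,0,0]
}}

```text
clock: 7.88
ee_pos: [0.5231, 0.2704, 0.0546]
ee_rot: [0.167, 0.711, -0.663, 0.164]
force: [0.2, 6.2, -1.3]
gripper_width: 0.0117
```

```bash
python3 prof.py 9
```

```text
t 7.88 pos [523.0546 270.3747  54.5915] toolx yaw -85.7 toolx [ 0.0674 -0.8878  0.4552] toolz [ 0.0119 -0.4555 -0.8902] F [ 0.1504  6.2201 -1.2883] T [ 4.0566 -0.2869  0.6031] w 11.7 q [ 0.9142  0.6318  0.0035  0.3004 -1.3314 -0.9734]
380 [524.7894 272.7246  65.5909]
392 [523.9598 264.4703  72.2507]
404 [524.2862 258.4515  69.239 ]
416 [524.7047 252.5776  65.4541]
428 [523.5611 243.8666  74.742 ]
440 [524.1236 238.2444  69.7475]
452 [524.7378 232.6677  64.3166]
464 [525.5407 227.36    57.3015]
476 [525.3709 220.3969  58.4315]
488 [526.7258 215.8846  46.7834]
500 [526.627  209.0005  47.3135]
512 [528.4654 205.0671  31.6013]
524 [527.7982 197.2826  36.8915]
536 [529.2717 192.6328  24.2286]
548 [529.4305 186.0263  22.5873]
560 [528.9923 178.5954  25.952 ]
572 [527.9348 170.3814  34.5148]
584 [528.1652 163.901   32.2682]
596 [528.5933 157.6475  28.3604]
608 [528.9162 151.2335  25.3318]
620 [528.3818 143.7971  29.5019]
632 [530.8253 139.7456   8.6531]
644 [530.1347 132.1055  14.1307]
```

View pics/t9c.png

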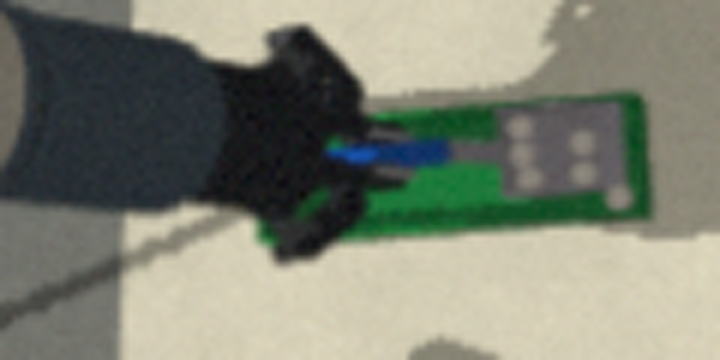

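View pics/s9c.png

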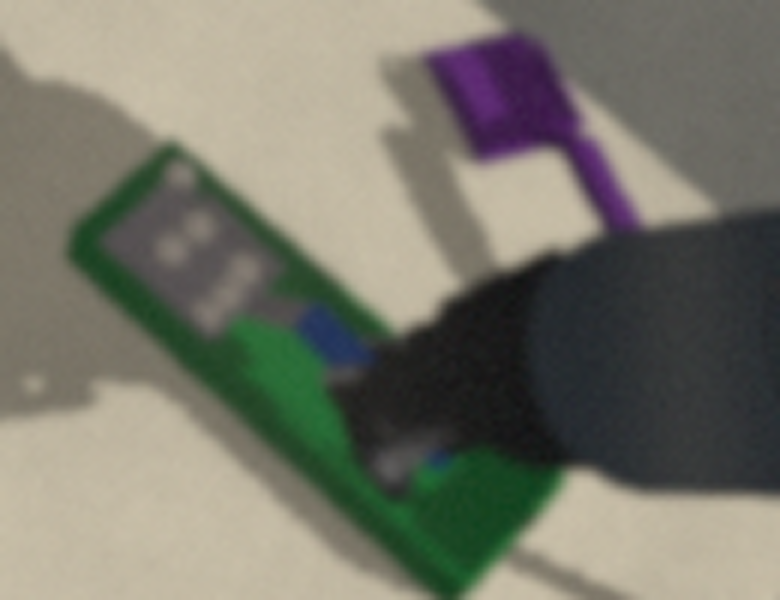

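Call:
{"api": "play_rows", "payload": {
  "increments": [0,0.005,0.002,0,0,0,0,0.005,0.002,0,0,0,0,0.004,0.003,-2,0,0,0,0.002,0.005,-2,0,0,0,0.0,0.008,-2,0,0,0,0,0.008,0,0,0,0,0,0.008,0,0,0,0,0,0,0,0,0]
}}

```text
clock: 8.65
ee_pos: [0.5182, 0.2734, 0.0891]
ee_rot: [0.22, 0.696, -0.653, 0.201]
force: [0.3, -0.3, -0.9]
gripper_width: 0.0114
```

```bash
python3 prof.py 10
```

```text
t 8.65 pos [518.2203 273.4032  89.1152] toolx yaw -85.5 toolx [ 0.0652 -0.8212  0.567 ] toolz [-0.0075 -0.5686 -0.8226] F [ 0.3105 -0.3244 -0.8836] T [ 2.1645 -0.0058  0.0623] w 11.4 q [ 0.9477  0.6745  0.1028  0.3322 -1.5177 -0.9913]
380 [520.1145 263.5864 104.6931]
392 [519.5091 255.9468 109.4855]
404 [519.5422 249.5546 108.9352]
416 [519.7906 243.5567 106.5816]
428 [521.0154 239.2944  96.0522]
440 [520.5698 232.0024  99.503 ]
452 [520.7872 225.8853  97.4011]
464 [521.179  220.0447  93.8363]
476 [521.6389 214.2857  89.6978]
488 [521.9993 208.3321  86.39  ]
500 [523.237  203.7179  75.7265]
512 [523.5262 197.566   73.0082]
524 [521.9997 188.7062  85.5118]
536 [522.1571 182.3915  83.8974]
548 [523.3711 177.544   73.4163]
560 [523.0182 170.469   76.0774]
572 [522.9017 163.7344  76.7532]
584 [522.3929 156.5063  80.721 ]
596 [522.808  150.4654  76.9324]
608 [522.3053 143.2882  80.848 ]
620 [530.7246 146.5201   9.8231]
632 [530.579 139.469  10.723]
644 [529.6466 131.5768  18.2328]
```

View pics/t10c.png

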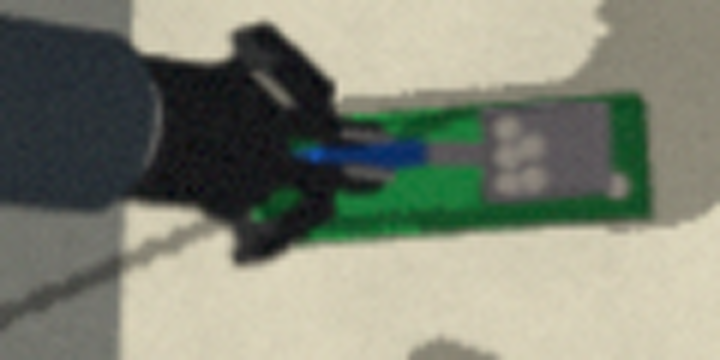

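View pics/s10c.png

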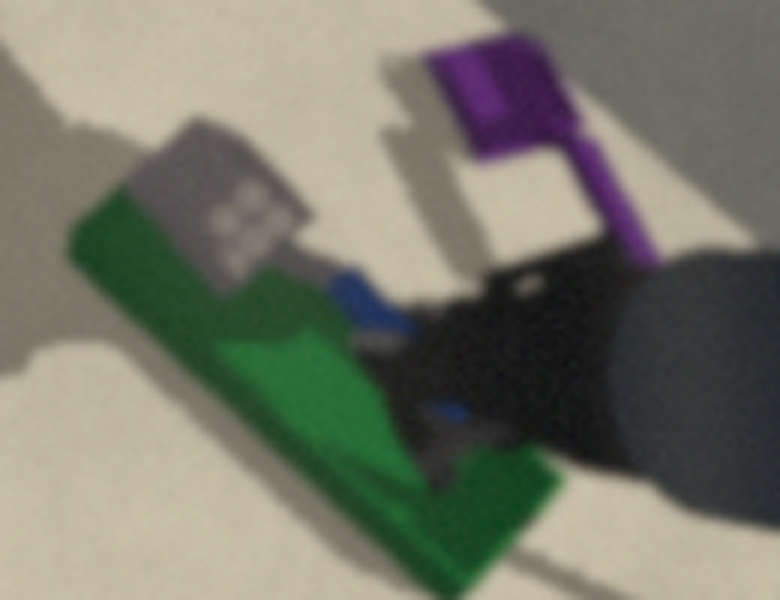

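Call:
{"api": "play_rows", "payload": {
  "increments": [0,0,0.008,-1.5,0,0,0,0,0.012,-1.5,0,0,0,-0.003,0.015,-1.5,0,0,0.002,-0.006,0.015,0,0,0,0.004,-0.01,0.01,0,0,0,0.005,-0.013,0.005,0,0,0,0.006,-0.015,0,0,0,0,0.006,-0.015,0,0,0,0,0.006,-0.015,0,0,0,0,0.006,-0.015,0,0,0,0,0.006,-0.015,0,0,0,0,0.006,-0.015,0,0,0,0]
}}

```text
clock: 9.75
ee_pos: [0.5656, 0.1343, 0.155]
ee_rot: [0.248, 0.686, -0.647, 0.223]
force: [-0.5, -0.9, -1.6]
gripper_width: 0.0113
```

Call:
{"api": "play_rows", "payload": {
  "increments": [0.005,-0.013,0,0,0,0,0.004,-0.01,0,0,0,0,0.003,-0.007,0,0,0,0,0.002,-0.004,0,0,0,0,0,0,0,0,0,0]
}}

```text
clock: 10.17
ee_pos: [0.58, 0.0889, 0.1538]
ee_rot: [0.251, 0.683, -0.649, 0.221]
force: [-0.8, 0.4, -1.5]
gripper_width: 0.0117
```

Run:
```python
from m import *
st(); cap('top','t11');crop('t11c','t11',150,250,230,360,6);cap('scene','s11');crop('s11c','s11',130,260,240,400,4.5)
```

```text
t 10.17 pos [579.9785  88.9086 153.8216] toolx yaw -85.6 toolx [ 0.0596 -0.7765  0.6273] toolz [-0.0241 -0.6293 -0.7768] F [-0.7741  0.4255 -1.5185] T [ 2.449  -0.0923 -0.0435] w 11.7 q [ 0.6932  0.5617 -0.0212  0.4893 -1.4944 -0.8087]
```

View pics/t11c.png

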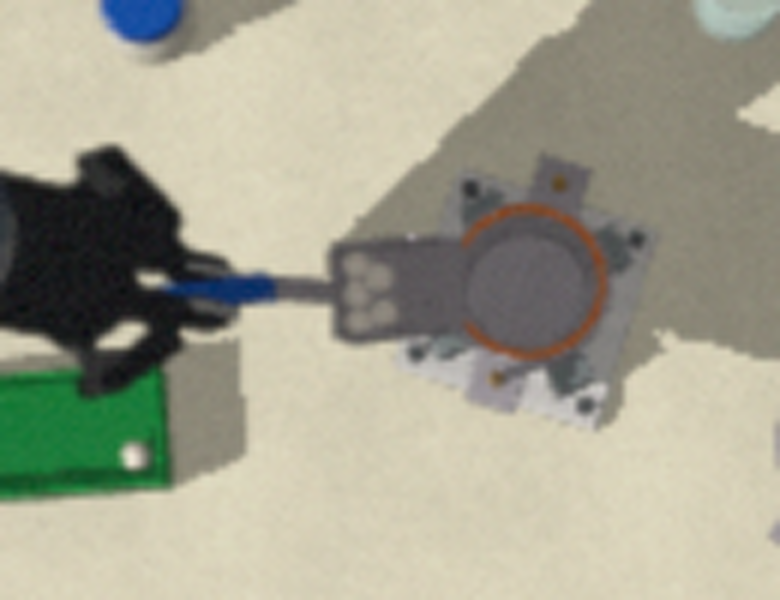

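View pics/s11c.png

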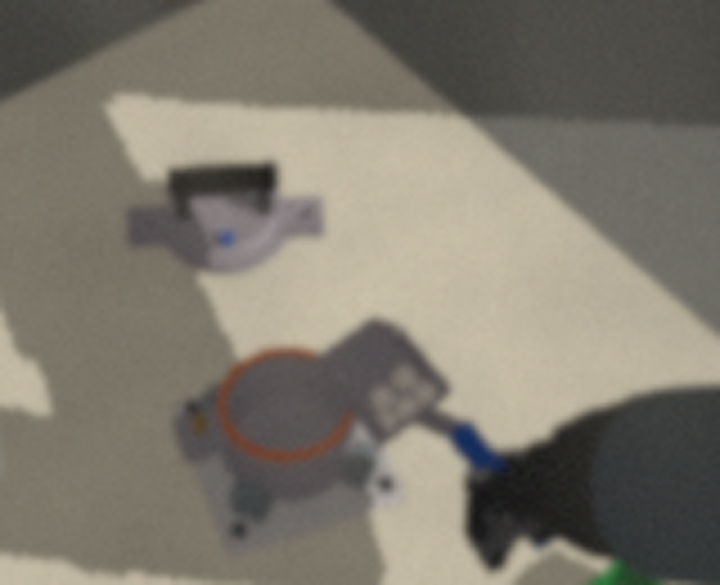

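```bash
cat > pt.py <<'E'
from m import *
def dp(tag,cam,pts,c0,r0,s=6,win=1):
    D=np.load(f'pics/{tag}.npz')['d']
    for x,y in pts:
        u=(x+.5)/s-.5+c0;v=(y+.5)/s-.5+r0;a=D[int(round(v))-win:int(round(v))+win+1,int(round(u))-win:int(round(u))+win+1]
        dd=np.median(a[a>0]); print((x,y),'med',atd(cam,u,v,dd)*1000,'spread %.0f'%(np.ptp(a)*1000))
E
python3 - <<'E'
from pt import *
dp('t11','top',[(200,290),(225,290),(250,290),(270,290),(300,290),(318,290),(335,290),(400,265),(400,290),(400,310),(415,290),(430,290),(445,265),(445,290),(445,315),(455,290),(462,290),(468,290)],230,150)
E
```

```text
(200, 290) med [580.5999  94.6463 168.7454] spread 18
(225, 290) med [580.14    81.4684 170.9455] spread 7
(250, 290) med [579.2225  68.0853 175.8153] spread 6
(270, 290) med [579.615   58.0263 173.1569] spread 17
(300, 290) med [581.5545  43.4589 161.3034] spread 12
(318, 290) med [582.0827  34.3319 157.8921] spread 8
(335, 290) med [583.0939  25.8529 151.6848] spread 15
(400, 265) med [597.4258  -7.9457 144.8792] spread 9
(400, 290) med [584.6919  -7.8067 141.1738] spread 7
(400, 310) med [573.3846  -7.9354 144.9157] spread 18
(415, 290) med [583.5992 -15.9063 147.277 ] spread 10
(430, 290) med [583.0186 -23.8616 150.3954] spread 6
(445, 265) med [596.098  -31.7836 151.4398] spread 1342
(445, 290) med [582.8436 -31.7372 151.1492] spread 10
(445, 315) med [569.3664 -31.7188 152.4526] spread 11
(455, 290) med [582.7636 -36.9799 151.4387] spread 11
(462, 290) med [583.0034 -40.629  149.9143] spread 141
(468, 290) med [604.9352 -42.6293  21.7478] spread 142
```

Call:
{"api": "play_rows", "payload": {
  "increments": [0.002,-0.002,-0.003,1,0.1,0,0.003,-0.003,-0.005,2,0.1,0,0.003,-0.003,-0.006,2,0.1,0,0.003,-0.003,-0.006,2,0.1,0,0.003,-0.003,-0.006,2,0.1,0,0.003,-0.003,-0.005,1,0.1,0,0.002,-0.003,-0.005,0,0,0,0,0,0,0,0,0]
}}

```text
clock: 10.93
ee_pos: [0.6007, 0.0756, 0.115]
ee_rot: [0.187, 0.708, -0.662, 0.157]
force: [0.4, 0.3, -2.3]
gripper_width: 0.0117
```

Run:
```python
from pt import *
st(); cap('top','t12');crop('t12c','t12',150,250,230,360,6);cap('scene','s12');crop('s12c','s12',130,260,240,400,4.5)
```

```text
t 10.93 pos [600.6968  75.6064 114.9562] toolx yaw -85.2 toolx [ 0.0739 -0.8792  0.4706] toolz [-0.0257 -0.4734 -0.8804] F [ 0.4246  0.2585 -2.2845] T [ 1.8014 -0.0364 -0.0183] w 11.7 q [ 0.5981  0.5479 -0.0223  0.3979 -1.3357 -0.6904]
```

View pics/t12c.png

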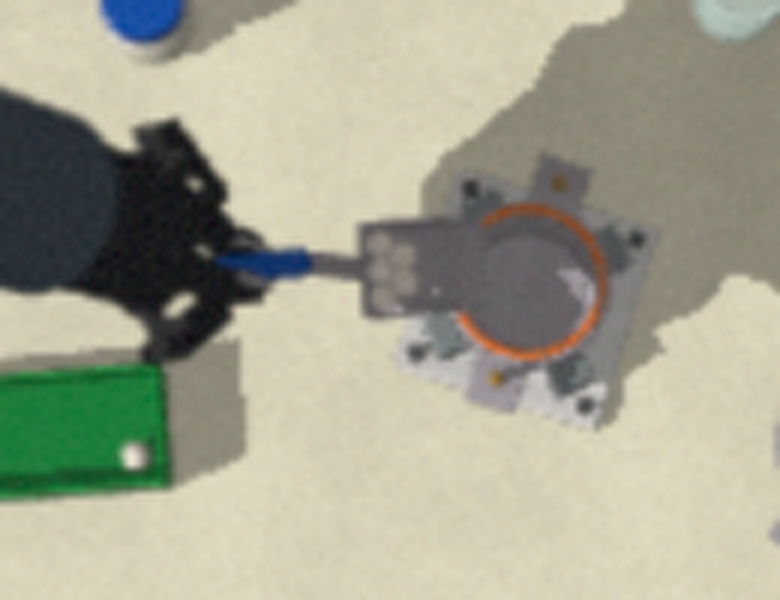

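View pics/s12c.png

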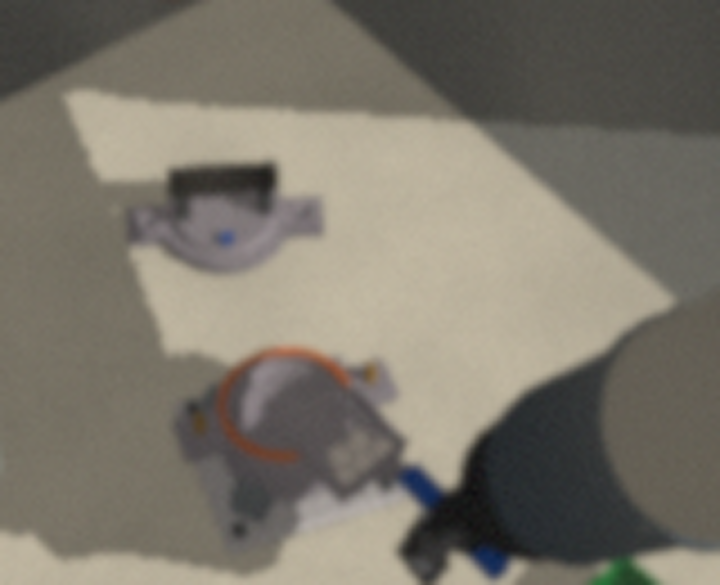

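Run:
```python
from pt import *
dp('t12','top',[(240,264),(265,264),(290,264),(340,264),(425,265),(440,265),(455,265),(465,265),(472,265),(472,240),(465,290),(478,265)],230,150)
```

```text
(240, 264) med [601.1347  77.888  130.3008] spread 24
(265, 264) med [601.0051  64.5263 130.5495] spread 8
(290, 264) med [600.5695  51.04   132.4838] spread 11
(340, 264) med [603.8888  25.5694 113.3553] spread 9
(425, 265) med [607.6595 -19.6457  88.0551] spread 10
(440, 265) med [607.4719 -27.9068  88.8265] spread 5
(455, 265) med [607.6958 -36.1271  87.3321] spread 8
(465, 265) med [607.2811 -41.6489  89.4463] spread 11
(472, 265) med [607.1843 -45.4966  89.8597] spread 11
(472, 240) med [621.1781 -45.5604  89.7348] spread 12
(465, 290) med [593.2404 -41.5959  90.0894] spread 8
(478, 265) med [606.9936 -48.7958  90.8086] spread 11
```

Call:
{"api": "play_rows", "payload": {
  "increments": [-0.002,-0.004,0.001,0,0,0,-0.002,-0.004,0,0,0,0,-0.001,-0.003,0,0,0,0,0,0,0,0,0,0,0.0002,-0.0026,0.0086,4,0.28,0,0.0002,-0.0026,0.0086,4,0.28,0,0.0003,-0.0038,0.0081,4,0.28,0,0.0003,-0.0038,0.0081,4,0.28,0,0,0,0,0,0,0]
}}

```text
clock: 11.78
ee_pos: [0.5948, 0.0535, 0.151]
ee_rot: [0.091, 0.733, -0.672, 0.055]
force: [1.0, 0.3, -1.1]
gripper_width: 0.0116
```

Run:
```python
from pt import *
st(); cap('top','t13');crop('t13c','t13',150,250,230,360,6);cap('scene','s13');crop('s13c','s13',130,260,240,400,4.5)
```

```text
t 11.78 pos [594.8412  53.5248 151.0249] toolx yaw -84.7 toolx [ 0.0911 -0.9751  0.202 ] toolz [-0.042  -0.2064 -0.9776] F [ 1.0121  0.2806 -1.1028] T [ 0.8231 -0.2139  0.0016] w 11.6 q [ 0.4515  0.4389  0.063   0.1733 -1.3285 -0.4175]
```

View pics/t13c.png

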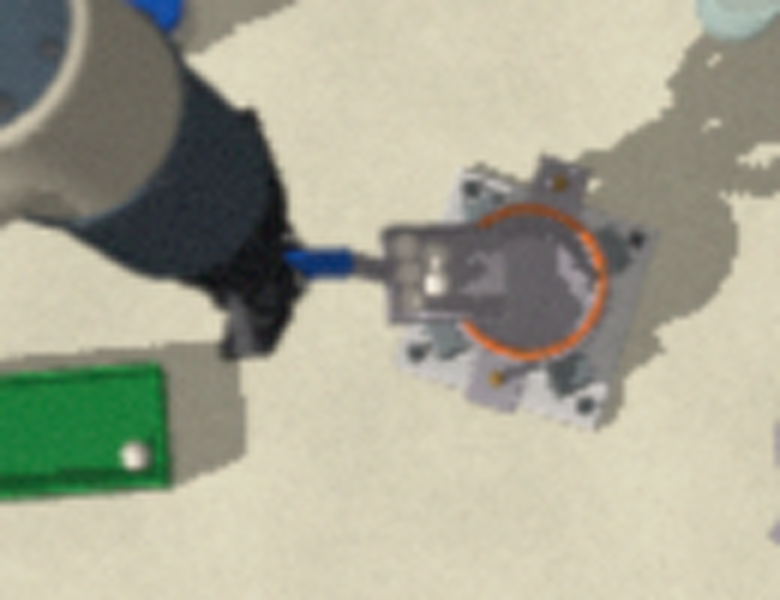

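View pics/s13c.png

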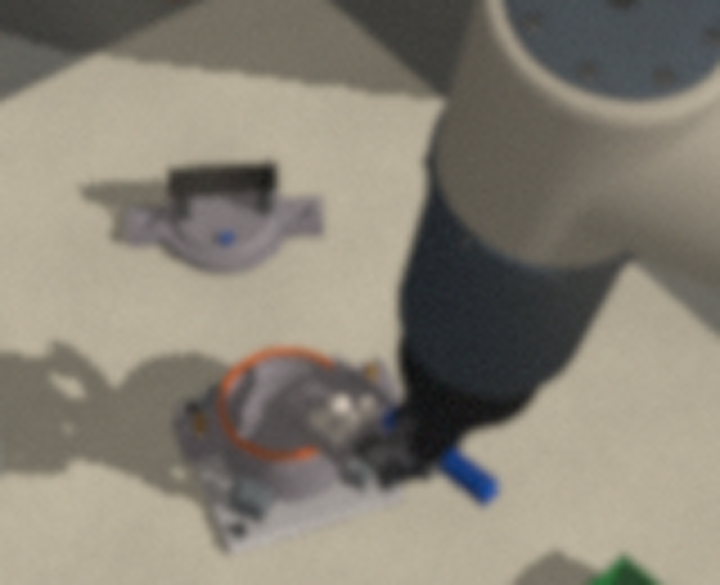

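```bash
python3 - <<'E'
from pt import *
dp('t13','top',[(300,263),(320,263),(345,263),(455,250),(465,270),(475,270),(485,270),(495,270),(500,270),(505,270),(510,270),(490,240),(490,300)],230,150)
E
python3 -c "
import sys;sys.path.insert(0,'.')
from h import crop
crop('t13d','t13',180,215,285,345,12)"
```

```text
(300, 263) med [595.6402  43.464  162.2676] spread 9
(320, 263) med [595.7932  33.1346 161.079 ] spread 9
(345, 263) med [595.7371  20.1203 160.953 ] spread 9
(455, 250) med [614.1714 -36.3011  97.5529] spread 19
(465, 270) med [603.0836 -41.7163  97.297 ] spread 5
(475, 270) med [603.4421 -47.1626  95.1252] spread 10
(485, 270) med [603.7441 -52.6271  93.2683] spread 10
(495, 270) med [603.8076 -58.1044  92.7419] spread 5
(500, 270) med [603.9192 -60.8465  92.0339] spread 80
(505, 270) med [616.7777 -64.0045  20.2114] spread 80
(510, 270) med [617.277  -66.9109  17.3362] spread 7
(490, 240) med [620.0424 -55.461   95.3825] spread 9
(490, 300) med [586.9316 -55.2695  94.107 ] spread 13
```

```bash
python3 -c "
from h import crop
crop('t13d','t13',180,215,285,345,12)"
```

```text
(no output)
```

View pics/t13d.png

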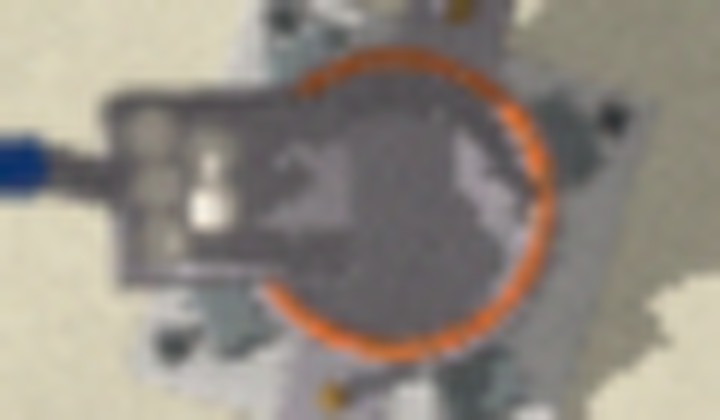

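Call:
{"api": "play_rows", "payload": {
  "increments": [0.0003,-0.0048,0.0068,4,0.28,0,0.0003,-0.0048,0.0068,4,0.28,0,0.0004,-0.0059,0.006,4,0.28,0,0.0004,-0.0059,0.006,4,0.28,0,0,0,0,0,0,0,0,0,0,0,0,0]
}}

```text
clock: 12.38
ee_pos: [0.5906, 0.0356, 0.1678]
ee_rot: [0.002, 0.742, -0.668, -0.052]
force: [-0.2, 0.4, -2.4]
gripper_width: 0.0115
```

Run:
```python
from pt import *
st(); cap('top','t14');crop('t14c','t14',180,215,285,345,12);cap('scene','s14');crop('s14c','s14',190,240,270,350,8)
dp('t14','top',[(480,270),(490,270),(500,270),(505,270),(510,270),(515,270)],230,150)
```

```text
t 12.38 pos [590.6057  35.5547 167.807 ] toolx yaw -84.1 toolx [ 0.1023 -0.992  -0.0735] toolz [-0.0798  0.0655 -0.9947] F [-0.2125  0.4135 -2.3691] T [-0.1586 -0.2537 -0.0101] w 11.5 q [ 0.2711  0.4197  0.1911 -0.0858 -1.4024 -0.1487]
(480, 270) med [605.3504 -49.8524  84.3956] spread 9
(490, 270) med [605.6182 -55.3636  82.7285] spread 8
(500, 270) med [616.9566 -61.1243  19.3034] spread 68
(505, 270) med [617.0608 -64.0137  18.6322] spread 4
(510, 270) med [616.9705 -66.8975  19.0464] spread 6
(515, 270) med [616.9461 -69.7834  19.0925] spread 6
```

View pics/t14c.png

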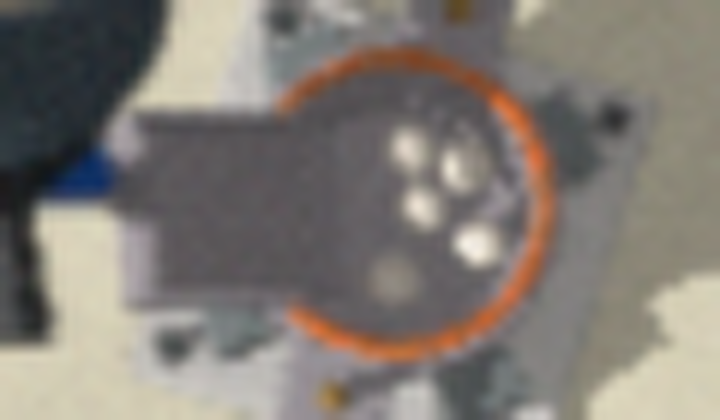

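View pics/s14c.png

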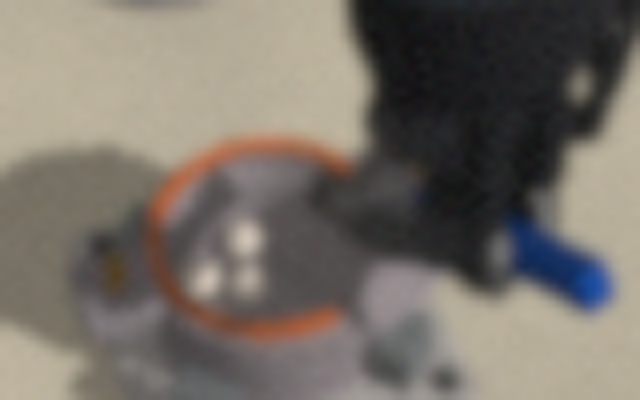

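Top crop t14c shows five balls in the cup, at about (410,150), (462,168), (422,205), (478,243) and (393,278). The sixth is still in the trough. Next I lift the scoop clear and take it back to the trough.

Call:
{"api": "play_rows", "payload": {
  "increments": [0,0.002,0.01,0,0,0,0,0.004,0.015,0,0,0,0,0.008,0.015,-2,-0.5,0,-0.002,0.012,0.015,-3,-1,-0.3,-0.004,0.015,0.01,-3,-1,-0.3,-0.005,0.02,0,-3,-1,-0.3,-0.005,0.02,0,-3,-1,-0.3,-0.005,0.02,0,-3,0,-0.3,-0.005,0.02,0,-3,0,-0.2,-0.005,0.02,0,-3,0,0,-0.005,0.02,0,-3,0,0,-0.005,0.02,0,-2,0,0]
}}

```text
clock: 13.48
ee_pos: [0.5437, 0.2311, 0.2412]
ee_rot: [0.162, 0.712, -0.664, 0.157]
force: [1.7, 0.1, -1.6]
gripper_width: 0.0111
```

```bash
python3 -c "
from m import *
st()"
```

```text
t 13.48 pos [543.6643 231.1222 241.1817] toolx yaw -85.7 toolx [ 0.0681 -0.8958  0.4393] toolz [ 0.0075 -0.4399 -0.898 ] F [ 1.6557  0.0717 -1.5548] T [ 1.6387 -0.0701  0.0968] w 11.1 q [ 0.8441  0.4961  0.2646  0.3043 -1.68   -0.7933]
```

Call:
{"api": "play_rows", "payload": {
  "increments": [-0.003,0.015,-0.005,0,0,0,-0.003,0.015,-0.009,0,0,0,-0.003,0.015,-0.009,0,0,0,-0.003,0.015,-0.01,0,0,0,-0.003,0.015,-0.01,0,0,0,-0.003,0.015,-0.01,0,0,0,-0.003,0.015,-0.01,0,0,0,-0.003,0.014,-0.009,0,0,0,-0.003,0.012,-0.008,0,0,0,-0.002,0.008,-0.004,0,0,0,0,0,0,0,0,0]
}}

```text
clock: 14.4
ee_pos: [0.5082, 0.3906, 0.1472]
ee_rot: [0.163, 0.715, -0.66, 0.16]
force: [-0.4, -0.6, -1.6]
gripper_width: 0.0115
```

Run:
```python
from pt import *
st(); cap('top','t15');crop('t15c','t15',185,255,150,270,6);cap('scene','s15');crop('s15c','s15',230,340,350,480,6)
```

```text
t 14.4 pos [508.2335 390.6069 147.2476] toolx yaw -85.1 toolx [ 0.0769 -0.8928  0.4438] toolz [ 0.0127 -0.4442 -0.8958] F [-0.4274 -0.627  -1.6431] T [ 1.5496  0.1017 -0.0217] w 11.5 q [ 1.0301  0.6989  0.4005  0.243  -1.6653 -0.9754]
```

View pics/t15c.png

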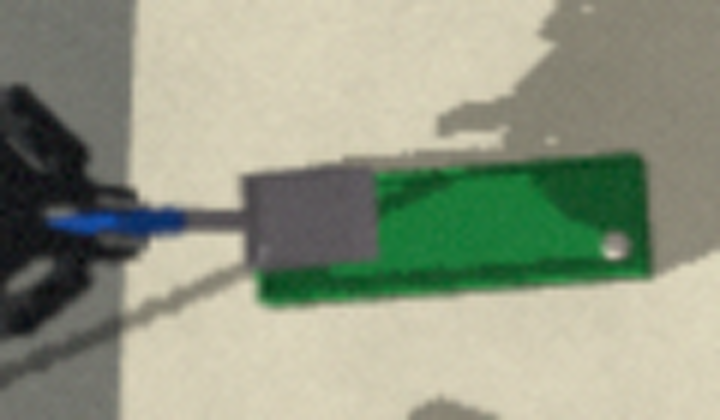

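View pics/s15c.png

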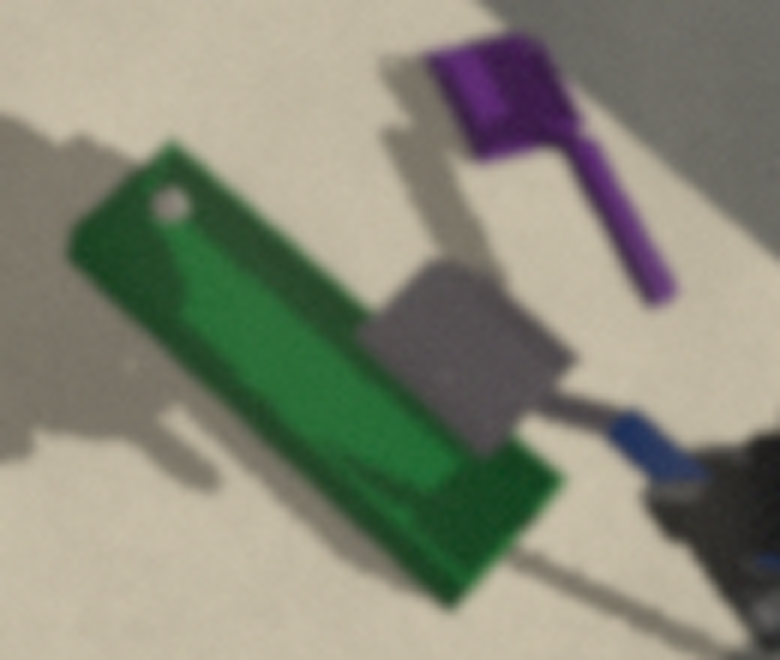

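Run:
```python
from pt import *
dp('t15','top',[(110,222),(140,222),(170,222),(270,220),(285,220),(300,220),(315,220),(330,220),(345,220),(360,220),(370,220),(300,195),(300,245),(350,185),(350,250)],150,185)
def q(x,y,c0,r0,s=6): return ((x+.5)/s-.5+c0,(y+.5)/s-.5+r0)
for a in [(378,168),(380,262)]: print(onz('top',*q(*a,150,185),.105)*1000)
for a in [(246,177),(249,269)]: print(onz('top',*q(*a,150,185),.12)*1000)
```

```text
(110, 222) med [509.044  392.8464 161.1671] spread 11
(140, 222) med [508.9587 376.8339 161.3423] spread 9
(170, 222) med [508.5893 360.0905 163.9522] spread 9
(270, 220) med [515.3924 321.7027 112.6489] spread 7
(285, 220) med [515.274  313.3341 113.3433] spread 13
(300, 220) med [514.9412 304.494  115.8728] spread 7
(315, 220) med [515.1592 296.919  113.68  ] spread 13
(330, 220) med [514.5563 287.5401 118.5204] spread 13
(345, 220) med [514.7323 279.8813 116.6828] spread 12
(360, 220) med [514.5941 271.557  117.5354] spread 7
(370, 220) med [514.2936 265.5922 119.8899] spread 10
(300, 195) med [528.6337 305.2924 114.4268] spread 5
(300, 245) med [501.4148 303.958  116.3696] spread 7
(350, 185) med [533.2613 277.037  119.3882] spread 9
(350, 250) med [498.4509 276.4335 117.9107] spread 9
[544.3372 265.5253 105.    ]
[493.2377 263.1011 105.    ]
[537.8053 333.479  120.    ]
[488.2645 330.2094 120.    ]
```

Call:
{"api": "play_rows", "payload": {
  "increments": [0,-0.001,-0.005,2,0.1,-0.2,0,-0.001,-0.01,2,0.1,-0.2,0,-0.001,-0.012,2,0.1,-0.2,0,0,-0.013,0,0,0,0,0,-0.012,0,0,0,0,0,-0.01,0,0,0,0,0,-0.005,0,0,0,0,0,0,0,0,0]
}}

```text
clock: 15.17
ee_pos: [0.5138, 0.3822, 0.0876]
ee_rot: [0.12, 0.717, -0.676, 0.121]
force: [-0.3, 0.0, -2.6]
gripper_width: 0.0117
```

Run:
```python
from pt import *
st(); cap('top','t16');crop('t16c','t16',185,255,150,270,6);cap('scene','s16');crop('s16c','s16',230,340,350,480,6)
dp('t16','top',[(110,217),(140,217),(170,217),(285,220),(300,220),(315,220),(330,220),(345,220),(360,220),(370,220),(300,195),(300,245),(350,190),(350,245)],150,185)
```

```text
t 15.17 pos [513.7622 382.2339  87.5609] toolx yaw -86.5 toolx [ 0.0582 -0.9404  0.3351] toolz [ 0.011  -0.3351 -0.9421] F [-0.2827  0.0348 -2.6472] T [1.2307 0.0888 0.0169] w 11.7 q [ 0.99    0.6636  0.2403  0.1961 -1.4332 -0.9848]
(110, 217) med [512.1706 394.4231 156.8764] spread 166
(140, 217) med [518.7245 396.9186 100.8635] spread 17
(170, 217) med [518.2063 379.062  104.6461] spread 13
(285, 220) med [520.9758 326.6103  64.5066] spread 72
(300, 220) med [523.0421 322.9434  46.4703] spread 13
(315, 220) med [523.0044 314.386   46.4521] spread 11
(330, 220) med [523.2186 306.3851  44.272 ] spread 6
(345, 220) med [523.2512 297.9806  43.6454] spread 9
(360, 220) med [522.934  288.8513  46.0157] spread 10
(370, 220) med [522.864  283.0737  46.3814] spread 8
(300, 195) med [537.0556 322.9833  47.9538] spread 10
(300, 245) med [508.8586 322.4694  46.6554] spread 10
(350, 190) med [539.7641 294.573   47.8343] spread 20
(350, 245) med [508.8649 294.2955  45.4588] spread 10
```

View pics/t16c.png

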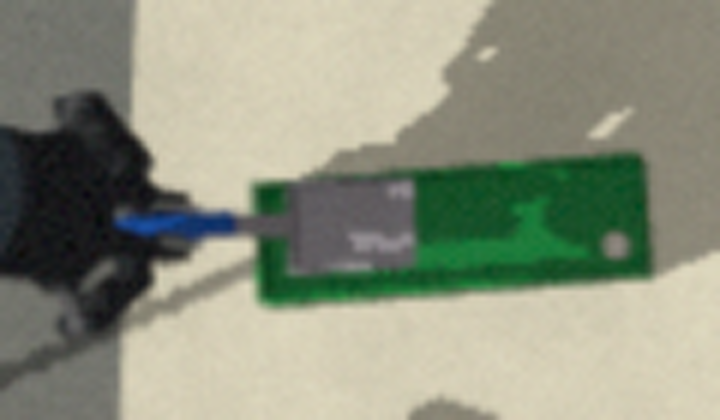

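View pics/s16c.png

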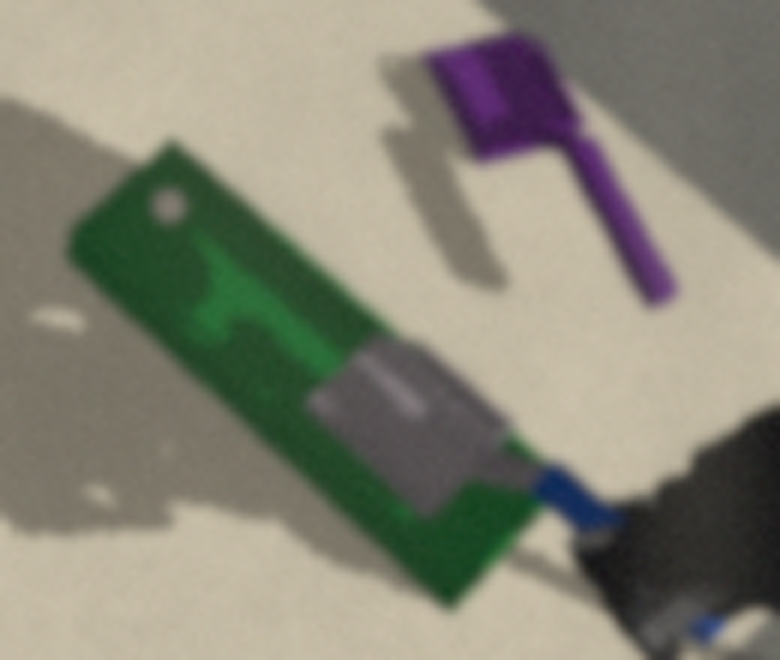

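Call:
{"api": "play_rows", "payload": {
  "increments": [-0.004,-0.004,0,0,0,0.3,-0.003,-0.003,0,0,0,0,0,0,0,0,0,0]
}}

```text
clock: 15.52
ee_pos: [0.5071, 0.3761, 0.0901]
ee_rot: [0.118, 0.72, -0.673, 0.121]
force: [0.8, -0.3, -1.3]
gripper_width: 0.0115
```

Run:
```python
from pt import *
st(); cap('top','t17');crop('t17c','t17',185,255,150,270,6)
dp('t17','top',[(300,220),(315,220),(330,220),(345,220),(360,220),(370,220),(380,220)],150,185)
```

```text
t 15.52 pos [507.1358 376.069   90.0901] toolx yaw -86.1 toolx [ 0.0635 -0.9409  0.3327] toolz [ 0.0161 -0.3324 -0.943 ] F [ 0.8279 -0.2914 -1.2581] T [1.219  0.0409 0.006 ] w 11.5 q [ 0.9945  0.6404  0.2043  0.1983 -1.4165 -0.9866]
(300, 220) med [521.5398 319.5221  59.3402] spread 24
(315, 220) med [522.8691 314.0849  47.6112] spread 6
(330, 220) med [522.7104 305.2794  48.6283] spread 5
(345, 220) med [522.6538 296.7113  48.7675] spread 6
(360, 220) med [522.5416 288.0375  49.3809] spread 11
(370, 220) med [522.7839 282.9103  47.0683] spread 11
(380, 220) med [522.7941 277.3024  46.7457] spread 10
```

View pics/t17c.png

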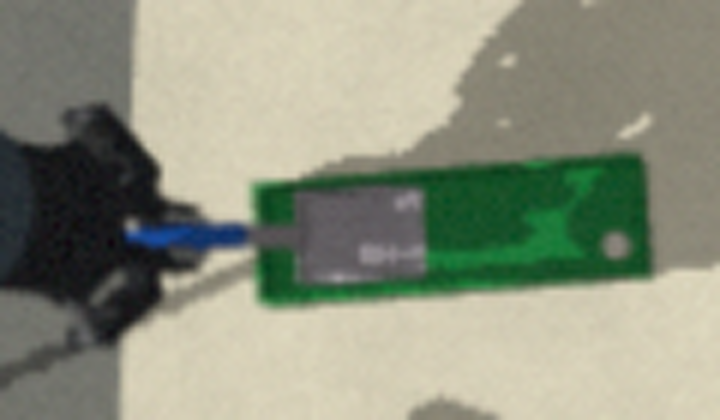

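Call:
{"api": "play_rows", "payload": {
  "increments": [0.0005,0,-0.008,0,0,0,0.0005,0,-0.008,0,0,0,0,0,-0.008,0,0,0,0,0,-0.006,0,0,0,0,0,0,0,0,0]
}}

```text
clock: 15.98
ee_pos: [0.5082, 0.3767, 0.0574]
ee_rot: [0.117, 0.72, -0.673, 0.121]
force: [-0.5, -0.2, -2.4]
gripper_width: 0.0114
```

Run:
```python
from pt import *
st(); cap('top','t18');crop('t18c','t18',185,255,150,270,6)
cap('scene','s18');crop('s18c','s18',230,340,350,480,6)
dp('t18','top',[(300,235),(315,235),(330,235),(345,235),(360,235),(370,235),(380,235),(400,235)],150,185)
```

```text
t 15.98 pos [508.2199 376.6694  57.3734] toolx yaw -86.1 toolx [ 0.0639 -0.9412  0.3316] toolz [ 0.0171 -0.3312 -0.9434] F [-0.483  -0.231  -2.3571] T [ 1.1666  0.1124 -0.0756] w 11.4 q [ 0.9936  0.6664  0.1637  0.2013 -1.3495 -0.9989]
(300, 235) med [515.1587 324.1728  40.8781] spread 39
(315, 235) med [516.1449 317.9848  31.6324] spread 32
(330, 235) med [518.0432 313.7856  14.1386] spread 12
(345, 235) med [518.0043 305.0526  14.1368] spread 12
(360, 235) med [517.7026 295.7539  16.5067] spread 15
(370, 235) med [517.9111 290.4551  14.382 ] spread 15
(380, 235) med [517.9481 284.7807  13.8056] spread 10
(400, 235) med [517.6155 272.5985  16.3254] spread 5
```

View pics/t18c.png

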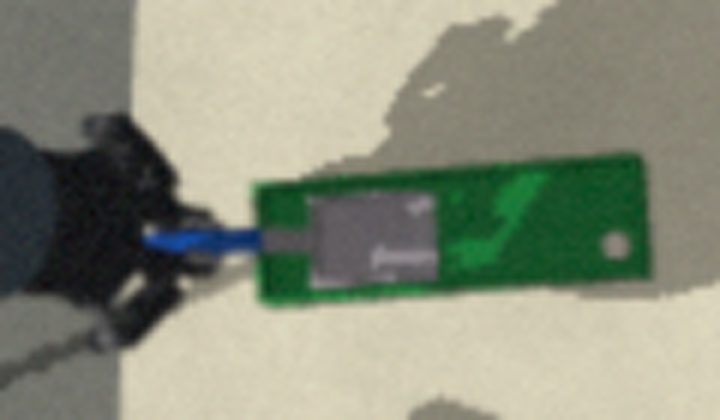

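View pics/s18c.png

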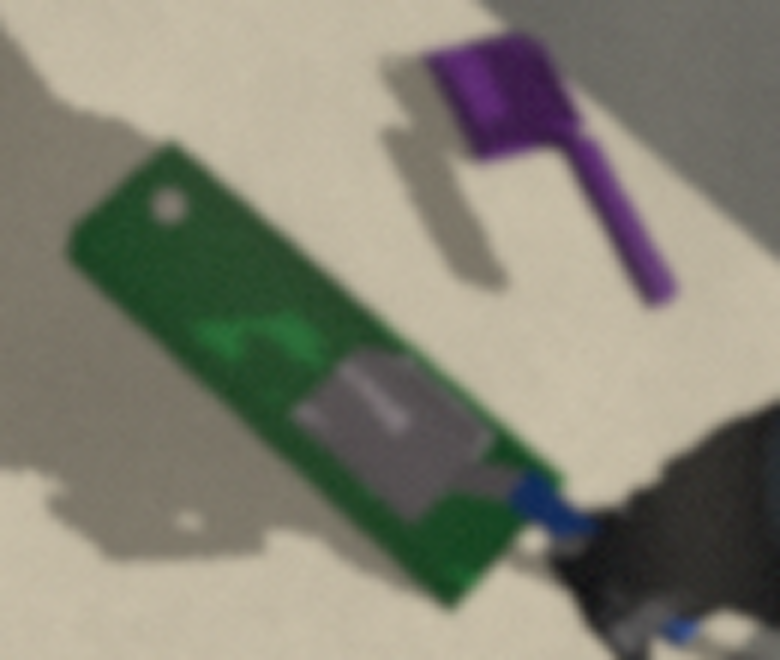

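Call:
{"api": "play_rows", "payload": {
  "increments": [0,0,-0.002,0,0,0,0,0,-0.002,0,0,0,0,0,-0.002,0,0,0,0,0,0,0,0,0]
}}

```text
clock: 16.42
ee_pos: [0.5095, 0.3776, 0.0532]
ee_rot: [0.115, 0.72, -0.673, 0.122]
force: [-0.0, 0.2, -1.1]
gripper_width: 0.0114
```

Call:
{"api": "play_rows", "payload": {
  "increments": [0,0,-0.002,0,0,0,0,0,-0.002,0,0,0,0,0,0,0,0,0]
}}

```text
clock: 16.67
ee_pos: [0.5099, 0.3781, 0.0529]
ee_rot: [0.114, 0.72, -0.673, 0.123]
force: [-1.6, -0.2, 1.0]
gripper_width: 0.0113
```

```bash
python3 -c "
from m import *
st()"
```

```text
t 16.67 pos [509.8656 378.1125  52.9337] toolx yaw -86.2 toolx [ 0.0633 -0.9418  0.3301] toolz [ 0.0232 -0.3293 -0.9439] F [-1.6397 -0.2286  0.9651] T [ 0.5007  0.4362 -0.1368] w 11.3 q [ 0.9946  0.6702  0.1575  0.2059 -1.3352 -1.0036]
```

Call:
{"api": "play_rows", "payload": {
  "increments": [0,0,0,0,0,0,0,0,0,0,0,0,0,0,0,0,0,0,0,0,0,0,0,0],
  "hand": 0.045
}}

```text
clock: 17.0
ee_pos: [0.5103, 0.3785, 0.0536]
ee_rot: [0.113, 0.72, -0.673, 0.123]
force: [-0.0, -0.4, 0.5]
gripper_width: 0.045
```

Call:
{"api": "play_rows", "payload": {
  "increments": [0,0.003,0.009,0,0,0,0,0.005,0.014,0,0,0,0,0.006,0.018,0,0,0,0,0.006,0.018,0,0,0,0,0.003,0.015,0,0,0,0,0,0.02,2,0,0,0,0,0.02,3,0,0,0,0,0.02,3,0,0,0,0,0.02,3,0,0,0,0,0.01,3,0,0,0,0,0,3,0,0,0,0,0,0,0,0]
}}

```text
clock: 18.0
ee_pos: [0.5099, 0.4039, 0.231]
ee_rot: [-0.001, 0.731, -0.682, 0.019]
force: [-0.4, 0.0, 1.6]
gripper_width: 0.045
```

Run:
```python
from pt import *
st(); cap('top','t19');cap('scene','s19')
```

```text
t 18.0 pos [509.9038 403.9025 231.015 ] toolx yaw -86.1 toolx [ 0.0686 -0.9973  0.0269] toolz [ 0.0288 -0.025  -0.9993] F [-0.364   0.0055  1.6127] T [ 0.0672 -0.0076 -0.0262] w 45.0 q [ 0.9307  0.4571  0.3661  0.0382 -1.4826 -0.8651]
```

View pics/t19.png

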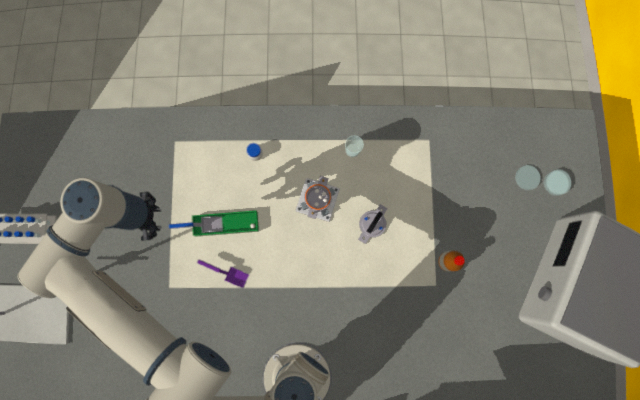

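View pics/s19.png

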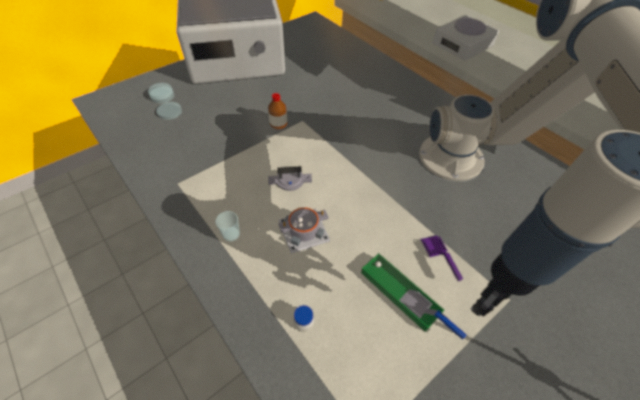

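Call:
{"api": "play_rows", "payload": {
  "increments": [0,-0.02,0,0,0,2,0,-0.035,0,0,0,4,0,-0.04,0,0.5,0.5,4,0,-0.04,0,0.5,0.5,4,0,-0.04,0,0.5,0.5,4,0,-0.04,0,0,0.2,4,0,-0.04,0,0,0,4,0,-0.04,0,0,0,4,0,-0.04,0,0,0,4,0,-0.04,0,0,0,4,0,-0.04,0,0,0,4,0,-0.03,0,0,0,2],
  "hand": 0.06
}}

```text
clock: 19.1
ee_pos: [0.5009, -0.0501, 0.2144]
ee_rot: [0.017, 0.944, -0.331, -0.003]
force: [1.2, 1.1, 0.1]
gripper_width: 0.0601
```

```bash
python3 -c "
from m import *
st()"
```

```text
t 19.1 pos [500.9181 -50.0879 214.4459] toolx yaw -38.6 toolx [ 0.7815 -0.6239  0.006 ] toolz [-0.0166 -0.0304 -0.9994] F [1.2405 1.0762 0.0829] T [ 0.0694 -0.1065 -0.0027] w 60.1 q [ 0.2311  0.1819 -0.0599  0.0264 -1.3522  0.6598]
```

Call:
{"api": "play_rows", "payload": {
  "increments": [0.002,-0.025,-0.005,0.6,-0.3,1,0.002,-0.03,-0.01,0.6,-0.3,1,0.002,-0.035,-0.01,0.5,-0.3,1,0.002,-0.035,-0.01,0,0,1,0.002,-0.035,-0.01,0,0,1,0.002,-0.03,-0.01,0,0,0,0.002,-0.015,-0.005,0,0,0,0,-0.005,0,0,0,0,0,0,0,0,0,0]
}}

```text
clock: 19.85
ee_pos: [0.5119, -0.2729, 0.1424]
ee_rot: [0.005, 0.959, -0.285, -0.013]
force: [-0.5, -0.0, -0.3]
gripper_width: 0.0598
```

Run:
```python
from pt import *
st(); cap('top','t20');crop('t20c','t20',190,260,320,430,7);cap('scene','s20');crop('s20c','s20',130,230,240,340,6)
crop('j20','t20',170,230,285,350,10)
```

```text
t 19.85 pos [ 511.8559 -272.9481  142.3603] toolx yaw -33.1 toolx [ 0.8378 -0.5456 -0.0218] toolz [-0.028  -0.003  -0.9996] F [-0.4973 -0.0378 -0.3457] T [ 0.0992 -0.1252 -0.0001] w 59.8 q [-0.2148  0.3753  0.0245  0.0094 -1.2468  1.2055]
```

View pics/t20c.png

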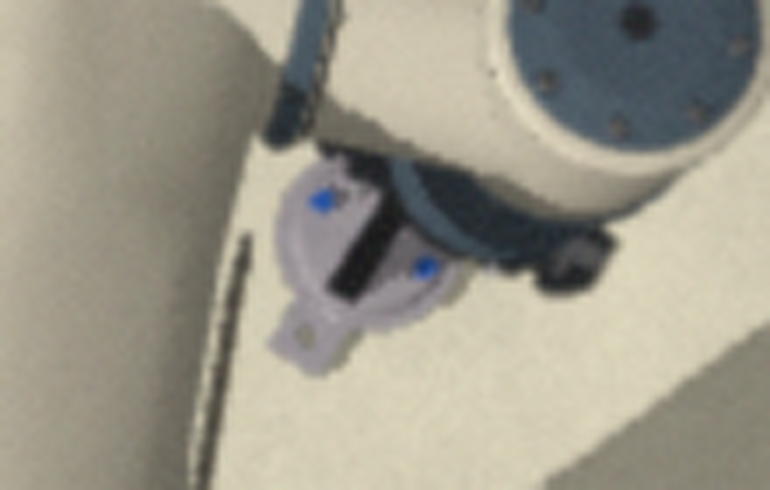

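View pics/s20c.png

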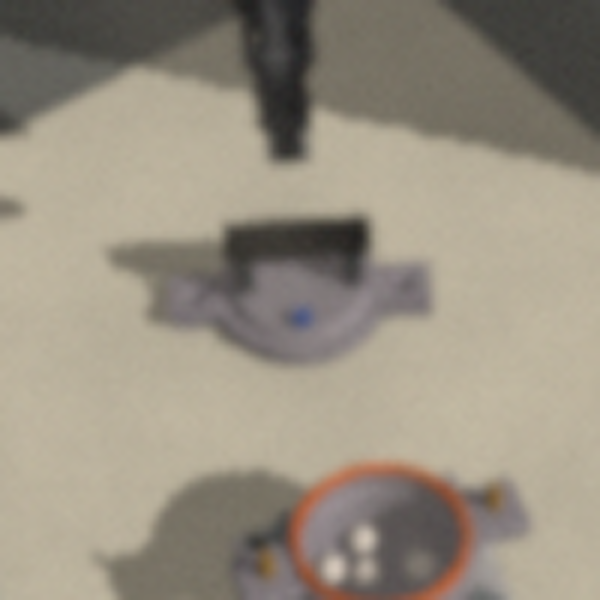

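View pics/j20.png

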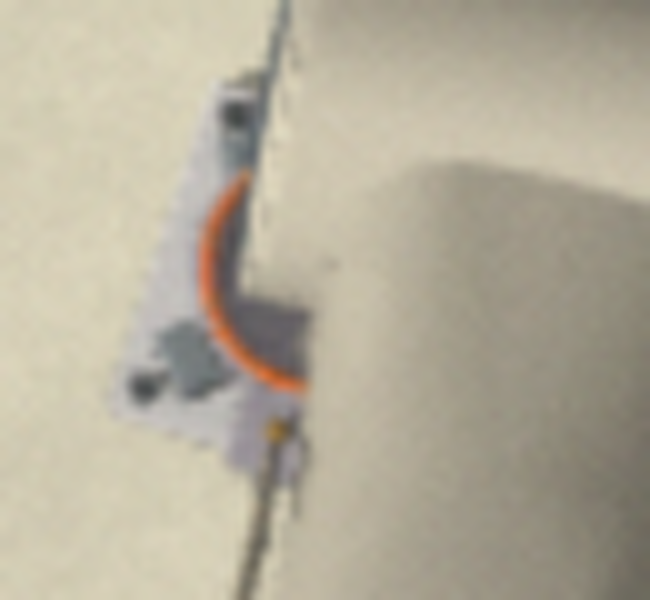

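Call:
{"api": "play_rows", "payload": {
  "increments": [0.002,0.004,-0.01,0.1,-0.8,-0.2,0.002,0.003,-0.015,0.1,-0.7,-0.2,0,0,-0.018,0,0,0,0,0,-0.015,0,0,0,0,0,-0.005,0,0,0,0,0,0,0,0,0]
}}

```text
clock: 20.45
ee_pos: [0.5201, -0.2566, 0.0828]
ee_rot: [-0.0, 0.959, -0.282, 0.004]
force: [-0.2, 0.7, 1.1]
gripper_width: 0.0593
```

Run:
```python
from pt import *
st(); cap('scene','s21');crop('s21c','s21',150,210,250,330,8)
```

```text
t 20.45 pos [ 520.1014 -256.5797   82.7839] toolx yaw -32.8 toolx [ 0.8408 -0.5414  0.0068] toolz [ 0.0073 -0.0013 -1.    ] F [-0.175   0.6928  1.0726] T [0.0161 0.0811 0.0755] w 59.3 q [-0.1889  0.4021 -0.0932 -0.0001 -1.0682  1.1876]
```

View pics/s21c.png

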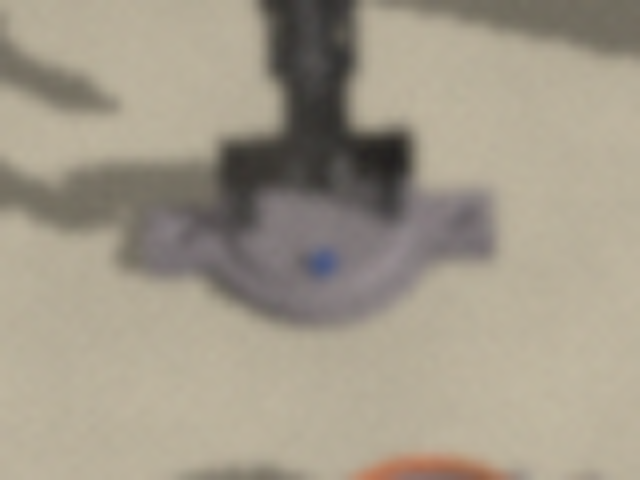

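Call:
{"api": "play_rows", "payload": {
  "increments": [-0.003,-0.006,0,0,-0.2,0,0,0,0,0,0,0]
}}

```text
clock: 20.67
ee_pos: [0.5186, -0.2623, 0.0855]
ee_rot: [-0.001, 0.96, -0.281, 0.007]
force: [-0.9, -0.1, -1.1]
gripper_width: 0.0601
```

Call:
{"api": "play_rows", "payload": {
  "increments": [0,0,-0.01,0,-0.2,-0.3,0,0,-0.012,0,0,-0.3,0,0,-0.008,0,0,0,0,0,-0.004,0,0,0,0,0,0,0,0,0]
}}

```text
clock: 21.08
ee_pos: [0.5214, -0.2643, 0.0558]
ee_rot: [-0.001, 0.958, -0.286, 0.014]
force: [0.2, -0.1, 0.3]
gripper_width: 0.0605
```

```bash
python3 -c "
from m import *
st()"
```

```text
t 21.08 pos [ 521.3949 -264.2846   55.8465] toolx yaw -33.3 toolx [ 0.8358 -0.5484  0.0265] toolz [ 0.0275 -0.0063 -0.9996] F [ 0.1626 -0.085   0.3305] T [-0.0293  0.0695  0.041 ] w 60.5 q [-0.2014  0.424  -0.1366  0.0008 -0.982   1.1913]
```

Call:
{"api": "play_rows", "payload": {
  "increments": [-0.003,0,-0.006,0.2,0.8,0,-0.001,0,-0.005,0.1,0.5,0,0,0,-0.002,0,0,0,0,0,0,0,0,0]
}}

```text
clock: 21.42
ee_pos: [0.5178, -0.2649, 0.0431]
ee_rot: [0.0, 0.958, -0.286, 0.002]
force: [0.5, 0.4, -0.1]
gripper_width: 0.0603
```

```bash
python3 -c "
from m import *
st()"
```

```text
t 21.42 pos [ 517.8339 -264.8653   43.1316] toolx yaw -33.2 toolx [ 0.8364 -0.5481  0.0045] toolz [ 0.0044 -0.0015 -1.    ] F [ 0.5344  0.4249 -0.1222] T [ 0.0132  0.0566 -0.0047] w 60.3 q [-0.2038  0.4459 -0.1377  0.0006 -0.9826  1.1941]
```

Well placed at the grasp height, so I close here.

Call:
{"api": "play_rows", "payload": {
  "increments": [0,0,0,0,0,0,0,0,0,0,0,0,0,0,0,0,0,0,0,0,0,0,0,0,0,0,0,0,0,0,0,0,0,0,0,0],
  "hand": 0.0,
  "force": 110
}}

```text
clock: 21.92
ee_pos: [0.5181, -0.2651, 0.0436]
ee_rot: [0.0, 0.958, -0.286, 0.003]
force: [0.3, -0.5, -1.7]
gripper_width: 0.0141
```

Call:
{"api": "play_rows", "payload": {
  "increments": [0,0,0.006,0,0,0,0,0,0.01,0,0,0,0,0,0.015,0,0,0,0,0,0.015,0,0,0,0,0,0.015,0,0,0,0,0,0.015,0,0,0,0,0,0.015,0,0,0,0,0,0.01,0,0,0,0,0,0,0,0,0]
}}

```text
clock: 22.67
ee_pos: [0.5133, -0.2626, 0.1498]
ee_rot: [-0.001, 0.958, -0.287, -0.002]
force: [0.7, -0.4, -4.1]
gripper_width: 0.0145
```

```bash
python3 -c "
from m import *
st(); cap('scene','s22');crop('s22c','s22',120,220,240,340,6)"
```

```text
t 22.67 pos [ 513.2693 -262.5973  149.8017] toolx yaw -33.3 toolx [ 0.8356 -0.5493 -0.0054] toolz [-0.0041  0.0035 -1.    ] F [ 0.7146 -0.4015 -4.0822] T [-0.0447 -0.1518 -0.0023] w 14.5 q [-0.2035  0.3517  0.0141 -0.0028 -1.238   1.1936]
```

View pics/s22c.png

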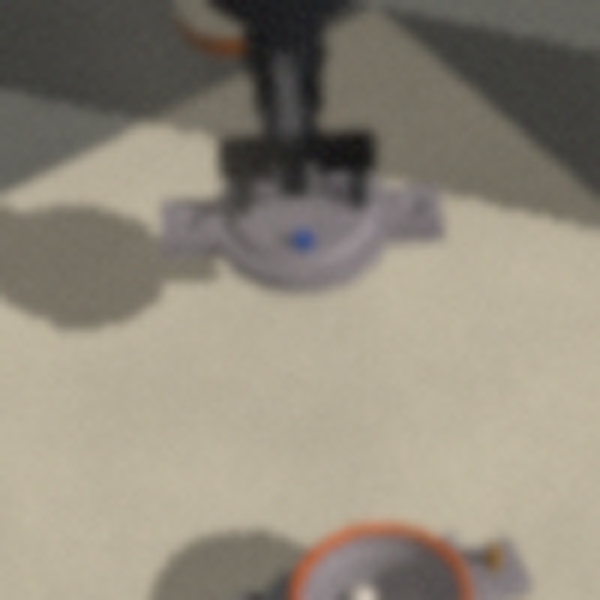

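Call:
{"api": "play_rows", "payload": {
  "increments": [0.004,0.008,0,0,0,1,0.007,0.014,0,0,0,1.5,0.009,0.018,0,0,0,1.5,0.01,0.02,0,0,0,1.5,0.01,0.02,0,0,0,1.5,0.01,0.02,0,0,0,1.5,0.01,0.02,0,0,0,1.5,0.01,0.02,0,0,0,1.5,0.009,0.018,0,0,0,1.5,0.006,0.012,0,0,0,1.0,0.003,0.006,0,0,0,0,0,0,0,0,0,0]
}}

```text
clock: 23.72
ee_pos: [0.5973, -0.0717, 0.1361]
ee_rot: [-0.001, 0.987, -0.16, -0.015]
force: [-0.4, -0.0, -3.2]
gripper_width: 0.0141
```

Run:
```python
from pt import *
st(); cap('top','t23');crop('t23c','t23',165,235,280,360,8);cap('scene','s23');crop('s23c','s23',150,260,250,360,6)
```

```text
t 23.72 pos [597.2976 -71.7251 136.1206] toolx yaw -18.5 toolx [ 0.9481 -0.3167 -0.0292] toolz [-0.0284  0.0072 -0.9996] F [-0.4086 -0.0062 -3.2361] T [-0.089  -0.1217 -0.0152] w 14.1 q [ 0.1334  0.4234  0.0899 -0.0114 -1.2645  1.1186]
```

View pics/t23c.png

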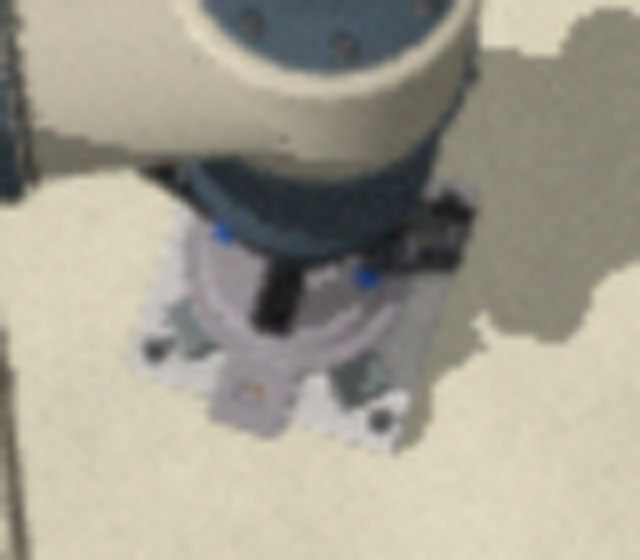

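View pics/s23c.png

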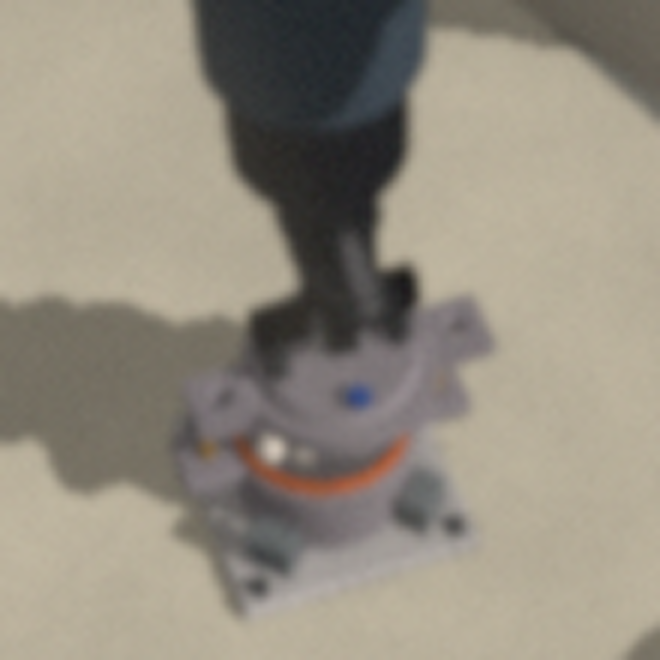

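```bash
cat > jt.py <<'E'
from pt import *
def q(x,y,c0,r0,s): return ((x+.5)/s-.5+c0,(y+.5)/s-.5+r0)
def P(cam,pts,c0,r0,s,z): return np.array([onz(cam,*q(*a,c0,r0,s),z)[:2]*1000 for a in pts])
E
python3 - <<'E'
from jt import *
zo=.1361-.0436
a=P('top',[(222,232),(367,272)],280,165,8,zo+.024); print('top ports',a,a.mean(0), 'dir',np.degrees(np.arctan2(*(a[1]-a[0])[::-1])))
b=P('scene',[(228,397),(462,325)],250,150,6,zo+.012); print('scene holes',b,b.mean(0),np.degrees(np.arctan2(*(b[1]-b[0])[::-1])))
c=P('scene',[(357,397)],250,150,6,zo+.024); print('scene port',c)
d=P('scene',[(208,447),(440,380)],250,150,6,.073); print('scene pins',d,d.mean(0))
e=P('top',[(257,387)],280,165,8,zo+.012); print('top hole if',e); print('pin if',P('top',[(257,387)],280,165,8,.075))
# pixel blobs blue
D=np.load('pics/t23.npz')['p'];H=hsv(D);m=(H[...,0]>100)&(H[...,0]<125)&(H[...,1]>150)&(H[...,2]>90)
for c_,a_,_ in blobs(m,3):
    if 290<c_[0]<350 and 170<c_[1]<220: print('blue',c_,a_,onz('top',*c_,zo+.024)*1000)
E
```

```text
top ports [[ 602.9861  -42.6649]
 [ 586.2673 -101.0811]] [594.6267 -71.873 ] dir -105.97118356012994
scene holes [[648.0099 -85.2853]
 [536.0043 -50.9133]] [592.0071 -68.0993] 162.93990907891842
scene port [[606.1587 -41.8155]]
scene pins [[660.5586 -86.6849]
 [549.5974 -49.4323]] [605.078  -68.0586]
top hole if [[541.3465 -56.4326]]
pin if [[545.3315 -56.451 ]]
```

Call:
{"api": "play_rows", "payload": {
  "increments": [0.003,-0.002,0.002,-0.2,-0.8,-0.2,0.002,-0.001,0.002,-0.2,-0.8,-0.2,0.001,-0.001,0,0,0,0,0,0,0,0,0,0]
}}

```text
clock: 24.15
ee_pos: [0.6019, -0.0811, 0.1412]
ee_rot: [0.001, 0.986, -0.167, 0.001]
force: [-0.1, -0.6, -3.3]
gripper_width: 0.0141
```

```bash
python3 -c "
from m import *
st()"
```

```text
t 24.15 pos [601.9162 -81.1496 141.2291] toolx yaw -19.3 toolx [ 0.944  -0.3298  0.0025] toolz [ 0.0021 -0.0017 -1.    ] F [-0.0995 -0.5602 -3.2939] T [-0.0251 -0.014   0.0222] w 14.1 q [ 0.1242  0.41    0.0778  0.002  -1.2367  1.1098]
```

Call:
{"api": "play_rows", "payload": {
  "increments": [0.001,0.003,-0.003,0,0,0.4,0.0005,0.001,-0.003,0,0,0.3,0,0,-0.002,0,0,0,0,0,0,0,0,0]
}}

```text
clock: 24.48
ee_pos: [0.6032, -0.0781, 0.133]
ee_rot: [0.0, 0.987, -0.162, 0.002]
force: [-0.6, -0.4, -2.9]
gripper_width: 0.0145
```

```bash
python3 -c "
from m import *
st()"
```

```text
t 24.48 pos [603.1818 -78.0622 132.9683] toolx yaw -18.6 toolx [ 0.9477 -0.3191  0.0032] toolz [ 0.0029 -0.0014 -1.    ] F [-0.6261 -0.4288 -2.9153] T [0.0404 0.0515 0.0312] w 14.5 q [ 0.129   0.4164  0.066   0.0018 -1.2176  1.1164]
```

Call:
{"api": "play_rows", "payload": {
  "increments": [0.0003,0.002,-0.003,0,0,0,0,0.0005,-0.002,0,0,0,0,0,0,0,0,0]
}}

```text
clock: 24.73
ee_pos: [0.6033, -0.0752, 0.1269]
ee_rot: [0.0, 0.987, -0.162, 0.001]
force: [-0.3, -0.2, -3.8]
gripper_width: 0.0141
```

Run:
```python
from jt import *
s,M=st(); cap('top','t24');crop('t24c','t24',165,235,280,360,8);cap('scene','s24');crop('s24c','s24',165,255,255,345,7)
```

```text
t 24.73 pos [603.3269 -75.1593 126.9403] toolx yaw -18.6 toolx [ 0.9478 -0.319   0.0023] toolz [ 0.002  -0.0013 -1.    ] F [-0.3343 -0.1861 -3.8083] T [ 0.0655  0.0742 -0.0019] w 14.1 q [ 0.1338  0.4207  0.0567  0.0017 -1.205   1.1118]
```

View pics/t24c.png

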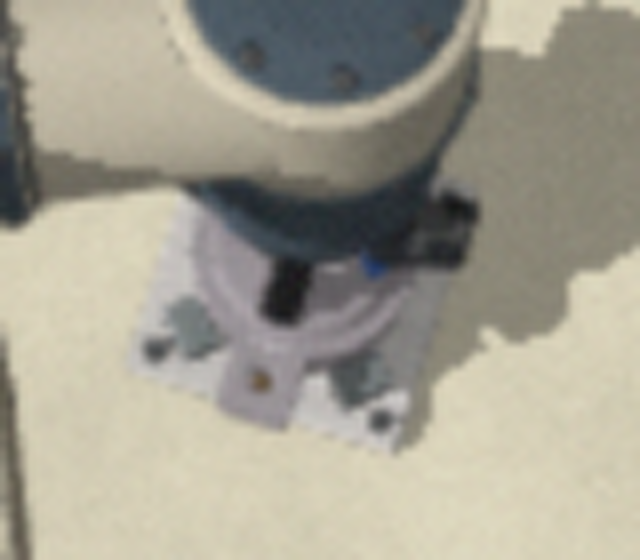

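View pics/s24c.png

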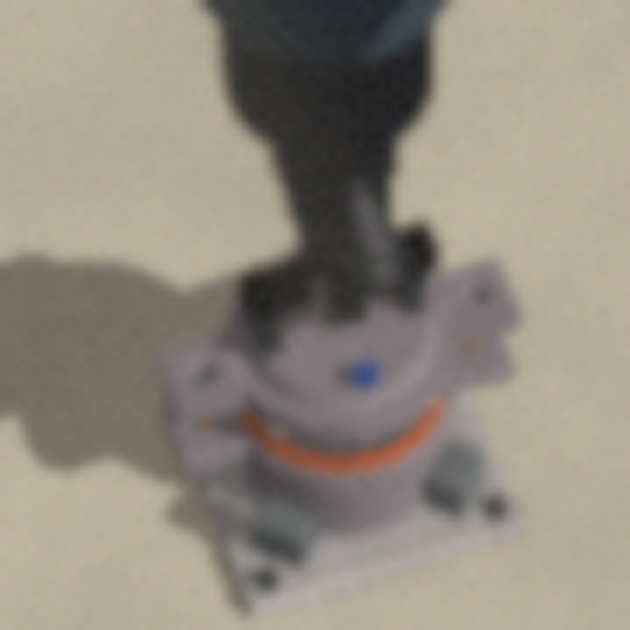

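Run:
```python
from jt import *
crop('t24d','t24',203,222,303,324,28)
crop('s24d','s24',195,240,275,335,12)
zo=.127-.0436
print(P('top',[(259,381)],280,165,8,zo+.012),P('top',[(259,381)],280,165,8,.076))
print('lug end corners',P('top',[(218,413),(290,430)],280,165,8,zo+.012))
# predicted pixel of hole centre & pin, given estimate
for nm,X in(('pin',(.5471,-.0583,.077)),('hole if aligned',(.5471,-.0583,zo+.012))):
    u,v=proj('top',X);print(nm,(u+.5-280)*8-.5,(v+.5-165)*8-.5)
```

```text
[[545.0386 -57.2684]] [[547.6939 -57.2921]]
lug end corners [[531.9952 -40.5009]
 [524.8404 -69.7555]]
pin 261.4498273839986 382.0813934347241
hole if aligned 261.4994885211645 375.9752117047974
```

View pics/t24d.png

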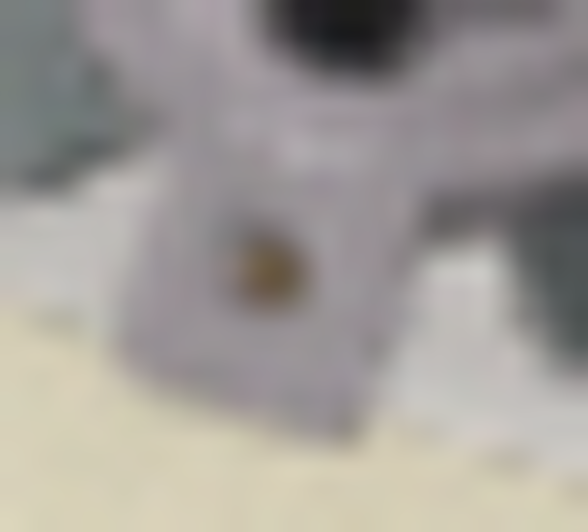

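View pics/s24d.png

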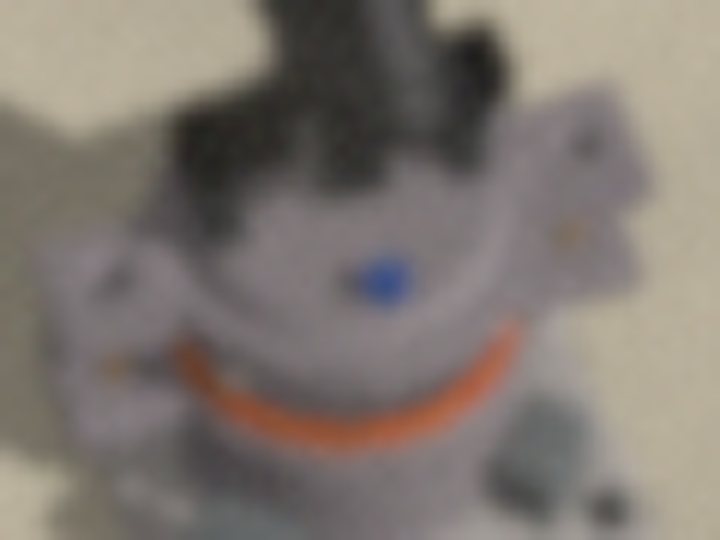

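Run:
```python
from jt import *
zo=.127-.0436
h=P('scene',[(117,277),(588,140)],275,195,12,zo+.012); 
for z in(.072,.077):
    p=P('scene',[(113,367),(568,232)],275,195,12,z); print(z,p,p.mean(0),p.mean(0)-h.mean(0))
print(h,h.mean(0))
```

```text
0.072 [[662.9214 -84.8836]
 [553.6658 -49.1789]] [608.2936 -67.0312] [8.5571 5.879 ]
0.077 [[664.6336 -81.9751]
 [556.0139 -46.4782]] [610.3237 -64.2266] [10.5872  8.6836]
[[655.5985 -91.2398]
 [543.8745 -54.5806]] [599.7365 -72.9102]
```

Run:
```python
from jt import *
zo=.127-.0436
print(P('scene',[(385,280)],275,195,12,zo+.023)-np.array([9.6,28.4]))
D=np.load('pics/t24.npz')['p'];H=hsv(D);m=(H[...,0]>100)&(H[...,0]<125)&(H[...,1]>130)&(H[...,2]>80)
for c,a,_ in blobs(m,2):
    if 290<c[0]<350 and 170<c[1]<220: print('blue',c,a,onz('top',*c,zo+.024)[:2]*1000+np.array([9.6,28.4]))
# lug outline corners scene: near-left lug & right lug
print(P('scene',[(40,245),(50,345),(620,82),(655,190)],275,195,12,zo+.012), P('scene',[(40,245),(50,345),(620,82),(655,190)],275,195,12,zo+.012).mean(0))
```

```text
[[601.9549 -74.3829]]
blue (np.float64(326.5), np.float64(198.0)) 2 [599.2442 -76.4618]
[[ 664.476  -109.7751]
 [ 678.8106  -85.1587]
 [ 526.7348  -63.3743]
 [ 540.7001  -33.345 ]] [602.6804 -72.9133]
```

Call:
{"api": "play_rows", "payload": {
  "increments": [0.001,0,-0.001,0,0,0,0.0003,0,-0.002,0,0,0,0,0,-0.002,0,0,0,0,0,-0.002,0,0,0,0,0,0,0,0,0]
}}

```text
clock: 25.25
ee_pos: [0.6053, -0.0753, 0.12]
ee_rot: [0.0, 0.987, -0.162, 0.002]
force: [-0.4, -0.0, -3.3]
gripper_width: 0.0141
```

```bash
python3 -c "
from m import *
st()"
```

```text
t 25.25 pos [605.2557 -75.2843 120.0423] toolx yaw -18.6 toolx [ 0.9478 -0.3189  0.0037] toolz [ 0.0034 -0.0015 -1.    ] F [-0.3843 -0.0095 -3.3287] T [-0.0268  0.0261  0.0234] w 14.1 q [ 0.1333  0.4282  0.0498  0.0021 -1.1893  1.1121]
```

Call:
{"api": "play_rows", "payload": {
  "increments": [-0.0006,0,-0.002,0,0,0,0,0,-0.002,0,0,0,0,0,0,0,0,0]
}}

```text
clock: 25.5
ee_pos: [0.6047, -0.0752, 0.1156]
ee_rot: [0.0, 0.987, -0.162, 0.002]
force: [0.9, 1.3, -4.4]
gripper_width: 0.0141
```

```bash
python3 -c "
from m import *
st(); cap('top','t25');crop('t25d','t25',203,222,303,324,28)"
```

```text
t 25.5 pos [604.6966 -75.242  115.6254] toolx yaw -18.6 toolx [ 0.9478 -0.3189  0.0039] toolz [ 0.0036 -0.0013 -1.    ] F [ 0.9436  1.2971 -4.3756] T [ 0.1731 -0.0734  0.0074] w 14.1 q [ 0.1335  0.4301  0.0411  0.002  -1.1783  1.112 ]
```

View pics/t25d.png

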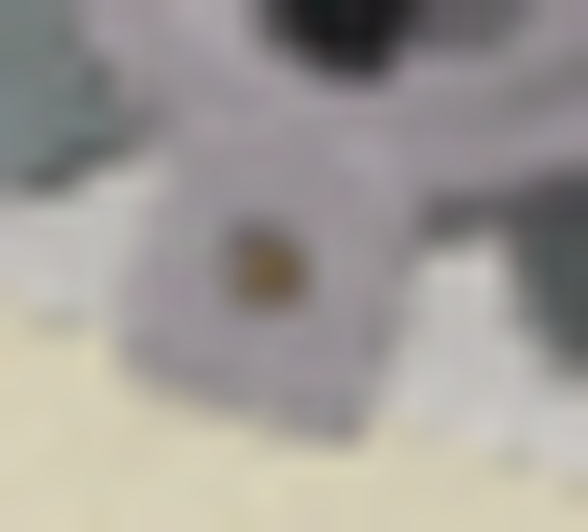

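Call:
{"api": "play_rows", "payload": {
  "increments": [0.0003,0.0004,-0.002,0,0,0,0,0,-0.002,0,0,0,0,0,-0.002,0,0,0,0,0,0,0,0,0]
}}

```text
clock: 25.88
ee_pos: [0.6049, -0.0749, 0.1093]
ee_rot: [0.0, 0.987, -0.162, 0.002]
force: [-0.2, 0.6, -4.7]
gripper_width: 0.0142
```

```bash
python3 -c "
from m import *
st()"
```

```text
t 25.88 pos [604.8621 -74.8781 109.3442] toolx yaw -18.6 toolx [ 0.9478 -0.3188  0.0038] toolz [ 0.0034 -0.0015 -1.    ] F [-0.2217  0.6365 -4.7265] T [-0.0219 -0.0121 -0.012 ] w 14.2 q [ 0.1342  0.4351  0.0319  0.0022 -1.1644  1.1114]
```

Call:
{"api": "play_rows", "payload": {
  "increments": [0,0,-0.002,0,0,0,0,0,-0.002,0,0,0,0,0,-0.002,0,0,0,0,0,-0.002,0,0,0]
}}

```text
clock: 26.22
ee_pos: [0.6054, -0.075, 0.1047]
ee_rot: [0.001, 0.987, -0.161, 0.003]
force: [-6.3, 2.4, 9.4]
gripper_width: 0.0144
```

Call:
{"api": "play_rows", "payload": {
  "increments": [0,0,-0.002,0,0,0,0,0,-0.002,0,0,0]
}}

```text
clock: 26.38
ee_pos: [0.6053, -0.075, 0.1044]
ee_rot: [0.001, 0.987, -0.161, 0.005]
force: [-5.2, 2.9, 9.7]
gripper_width: 0.0139
```

```bash
python3 -c "
from m import *
st()"
```

```text
t 26.38 pos [605.3465 -75.0268 104.3572] toolx yaw -18.5 toolx [ 0.9484 -0.3169  0.0092] toolz [ 0.0087 -0.0033 -1.    ] F [-5.2288  2.9298  9.6975] T [ 0.9518  2.3195 -0.068 ] w 13.9 q [ 0.1353  0.4364  0.0193  0.0049 -1.1456  1.1111]
```

Call:
{"api": "play_rows", "payload": {
  "increments": [-0.0005,0.0002,-0.003,0.2,0.3,0,-0.0003,0,-0.0035,0.1,0.3,0,0,0,-0.004,0,0,0]
}}

```text
clock: 26.63
ee_pos: [0.6054, -0.0751, 0.1043]
ee_rot: [-0.0, 0.987, -0.159, 0.003]
force: [-13.7, 4.7, 22.8]
gripper_width: 0.0141
```

```bash
python3 -c "
from m import *
st()"
```

```text
t 26.63 pos [605.4171 -75.1073 104.2541] toolx yaw -18.3 toolx [ 0.9492 -0.3145  0.0056] toolz [ 0.0057 -0.0004 -1.    ] F [-13.715    4.6571  22.8119] T [ 1.9672  4.7198 -0.121 ] w 14.1 q [ 0.1332  0.4387  0.0241  0.0013 -1.1506  1.1172]
```

Call:
{"api": "play_rows", "payload": {
  "increments": [-0.0015,0.0005,-0.0025,0,0.3,0,-0.001,0.0003,-0.003,0,0.3,0,-0.001,0.0003,-0.003,0,0,0]
}}

```text
clock: 26.88
ee_pos: [0.6053, -0.075, 0.1044]
ee_rot: [0.001, 0.987, -0.159, 0.004]
force: [-4.4, 0.9, 8.7]
gripper_width: 0.0139
```

```bash
python3 -c "
from m import *
st(); cap('scene','s27');crop('s27c','s27',180,245,265,345,9);cap('top','t27')"
```

```text
t 26.88 pos [605.2788 -74.9597 104.4192] toolx yaw -18.3 toolx [ 0.9497 -0.3132  0.0086] toolz [ 0.008  -0.0031 -1.    ] F [-4.3768  0.8955  8.6577] T [ 0.3733  1.477  -0.1548] w 13.9 q [ 0.1352  0.4366  0.02    0.0046 -1.1467  1.1151]
```

View pics/s27c.png

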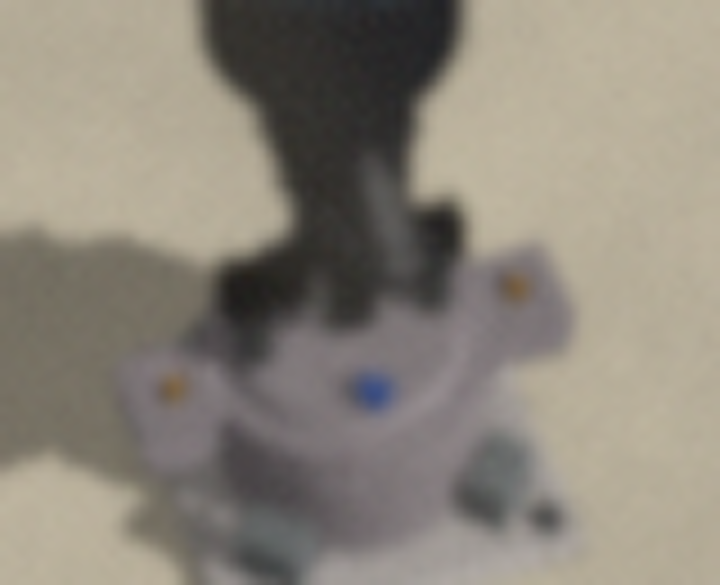

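Call:
{"api": "play_rows", "payload": {
  "increments": [-0.001,0.0003,-0.004,0,0.3,0,-0.001,0.0003,-0.004,0,0.3,0,-0.001,0.0003,-0.004,0,0.3,0]
}}

```text
clock: 27.23
ee_pos: [0.6054, -0.075, 0.1042]
ee_rot: [0.003, 0.987, -0.158, 0.003]
force: [-7.2, 2.2, 16.0]
gripper_width: 0.0142
```

```bash
python3 -c "
from m import *
st()"
```

```text
t 27.23 pos [605.3571 -74.982  104.2401] toolx yaw -18.2 toolx [ 0.9502 -0.3115  0.0075] toolz [ 0.0058 -0.0063 -1.    ] F [-7.1536  2.2326 15.9961] T [ 1.0039  2.6236 -0.2157] w 14.2 q [ 0.1369  0.438   0.0206  0.0077 -1.1484  1.114 ]
```

Call:
{"api": "play_rows", "payload": {
  "increments": [-0.002,0.0006,-0.005,-0.2,0,-0.3,-0.002,0.0006,-0.005,-0.2,0,-0.3,-0.002,0.0006,-0.005,0,0,0]
}}

```text
clock: 27.48
ee_pos: [0.6053, -0.0749, 0.1043]
ee_rot: [0.007, 0.987, -0.161, 0.015]
force: [-6.5, 1.3, 19.0]
gripper_width: 0.0138
```

```bash
python3 -c "
from m import *
st()"
```

```text
t 27.48 pos [605.2624 -74.9156 104.3152] toolx yaw -18.6 toolx [ 0.9476 -0.318   0.031 ] toolz [ 0.0264 -0.0188 -0.9995] F [-6.5121  1.2857 19.0054] T [0.837  2.7029 0.107 ] w 13.8 q [ 0.1462  0.4238 -0.009   0.025  -1.1147  1.09  ]
```

Call:
{"api": "play_rows", "payload": {
  "increments": [-0.0005,0,-0.003,0.5,0.7,0,-0.0005,0,-0.003,0.4,0.6,0,-0.0005,0,-0.0035,0.2,0.4,0]
}}

```text
clock: 27.73
ee_pos: [0.6054, -0.0751, 0.1042]
ee_rot: [-0.0, 0.987, -0.16, 0.003]
force: [-7.7, 3.6, 17.7]
gripper_width: 0.0139
```

```bash
python3 -c "
from m import *
st()"
```

```text
t 27.73 pos [605.3941 -75.0818 104.2328] toolx yaw -18.4 toolx [ 0.9489 -0.3156  0.0068] toolz [ 0.0069 -0.0009 -1.    ] F [-7.6801  3.5848 17.7413] T [ 1.492   3.085  -0.0149] w 13.9 q [ 0.1336  0.4379  0.0225  0.002  -1.1488  1.1153]
```

Call:
{"api": "play_rows", "payload": {
  "increments": [0,0,0.001,0,0,0,0,0,0.001,0,0,0,0,0,0.0005,0,0,0,0,0,0,0,0,0,0,0,0,0,0,0]
}}

```text
clock: 28.15
ee_pos: [0.6052, -0.075, 0.108]
ee_rot: [-0.0, 0.987, -0.16, 0.004]
force: [-0.1, 1.2, -1.9]
gripper_width: 0.0143
```

```bash
python3 -c "
from m import *
st()"
```

```text
t 28.15 pos [605.2313 -75.0035 107.9791] toolx yaw -18.4 toolx [ 0.9488 -0.3158  0.0076] toolz [ 0.0079 -0.0004 -1.    ] F [-0.1211  1.22   -1.9107] T [0.216  0.4051 0.0214] w 14.3 q [ 0.1335  0.4341  0.0268  0.0016 -1.1557  1.1154]
```

Call:
{"api": "play_rows", "payload": {
  "increments": [0,0,-0.0005,0,0,0,0,0,0,0,0,0]
}}

```text
clock: 28.32
ee_pos: [0.6053, -0.075, 0.1073]
ee_rot: [-0.0, 0.987, -0.16, 0.004]
force: [-1.3, 1.0, 0.3]
gripper_width: 0.0143
```

```bash
python3 -c "
from m import *
st()"
```

```text
t 28.32 pos [605.2877 -75.0412 107.2688] toolx yaw -18.4 toolx [ 0.9489 -0.3156  0.0075] toolz [ 0.0077 -0.0007 -1.    ] F [-1.2571  1.0098  0.2614] T [0.3067 0.6826 0.0511] w 14.3 q [ 0.1336  0.4349  0.026   0.0019 -1.1545  1.1154]
```

Call:
{"api": "play_rows", "payload": {
  "increments": [0,0,-0.001,0,0,0,0,0,-0.001,0,0,0]
}}

```text
clock: 28.48
ee_pos: [0.6054, -0.075, 0.1061]
ee_rot: [-0.0, 0.987, -0.16, 0.004]
force: [-3.2, 2.2, 5.3]
gripper_width: 0.014
```

```bash
python3 -c "
from m import *
st()"
```

```text
t 28.48 pos [605.3899 -75.0314 106.0807] toolx yaw -18.4 toolx [ 0.949  -0.3152  0.0081] toolz [ 0.0082 -0.0011 -1.    ] F [-3.1887  2.1855  5.2572] T [0.6365 1.4006 0.0238] w 14.0 q [ 0.1339  0.4356  0.0238  0.0024 -1.151   1.1153]
```

Call:
{"api": "play_rows", "payload": {
  "increments": [-0.0005,0,-0.002,0.1,0.3,0,-0.0007,0,-0.003,0.2,0.6,0,-0.001,0,-0.0035,0.2,0.8,0,-0.001,0,-0.004,0.2,0.9,0]
}}

```text
clock: 28.82
ee_pos: [0.6058, -0.0753, 0.1046]
ee_rot: [-0.002, 0.987, -0.158, -0.013]
force: [-10.8, 4.3, 22.6]
gripper_width: 0.0141
```

```bash
python3 -c "
from m import *
st()"
```

```text
t 28.82 pos [605.821  -75.2662 104.6275] toolx yaw -18.2 toolx [ 0.9499 -0.3116 -0.0255] toolz [-0.024   0.0085 -0.9997] F [-10.7941   4.2931  22.6372] T [ 1.5038  3.2578 -0.0693] w 14.1 q [ 0.1252  0.459   0.0629 -0.0123 -1.1975  1.1332]
```

Call:
{"api": "play_rows", "payload": {
  "increments": [-0.001,0,-0.004,0.1,0.9,0,-0.001,0,-0.004,0.1,0.9,0]
}}

```text
clock: 28.98
ee_pos: [0.6062, -0.0753, 0.1053]
ee_rot: [-0.002, 0.987, -0.157, -0.024]
force: [-11.1, 5.4, 20.1]
gripper_width: 0.0141
```

```bash
python3 -c "
from m import *
st()"
```

```text
t 28.98 pos [606.1502 -75.3441 105.2761] toolx yaw -18.0 toolx [ 0.9498 -0.3094 -0.0472] toolz [-0.0461  0.0107 -0.9989] F [-11.0737   5.3961  20.089 ] T [ 1.4116  2.7718 -0.1225] w 14.1 q [ 0.1221  0.4738  0.0899 -0.0172 -1.2315  1.14  ]
```

Call:
{"api": "play_rows", "payload": {
  "increments": [0,0,0,-0.3,-1.2,0,0,0,0,-0.2,-1.0,0,0,0,0,0,-0.4,0,0,0,0,0,0,0]
}}

```text
clock: 29.32
ee_pos: [0.6054, -0.0752, 0.1075]
ee_rot: [-0.001, 0.988, -0.157, -0.0]
force: [-1.3, -0.1, -0.8]
gripper_width: 0.0138
```

```bash
python3 -c "
from m import *
st()"
```

```text
t 29.32 pos [605.4399 -75.2141 107.4882] toolx yaw -18.0 toolx [ 0.9508 -0.3098 -0.0004] toolz [ 0.0003  0.0023 -1.    ] F [-1.3238 -0.0566 -0.7609] T [0.1253 0.2365 0.0325] w 13.8 q [ 0.1309  0.44    0.0364 -0.0024 -1.1667  1.1259]
```

Call:
{"api": "play_rows", "payload": {
  "increments": [-0.0003,0,-0.002,0,0,-0.3,-0.0003,0,-0.0025,0,0.1,-0.2,-0.0003,0,-0.003,0,0.2,0,-0.0003,0,-0.003,0.1,0.3,0]
}}

```text
clock: 29.65
ee_pos: [0.6056, -0.0752, 0.1044]
ee_rot: [-0.001, 0.987, -0.16, -0.003]
force: [-11.6, 5.3, 19.5]
gripper_width: 0.0141
```

```bash
python3 -c "
from m import *
st()"
```

```text
t 29.65 pos [605.5881 -75.2453 104.3552] toolx yaw -18.4 toolx [ 0.9489 -0.3155 -0.0053] toolz [-0.005  0.002 -1.   ] F [-11.5544   5.2984  19.4767] T [1.5495 3.7712 0.1116] w 14.1 q [ 0.1306  0.446   0.0377 -0.0028 -1.1672  1.1203]
```

Call:
{"api": "play_rows", "payload": {
  "increments": [-0.0003,0,-0.0035,0.1,0.3,0]
}}

```text
clock: 29.73
ee_pos: [0.6056, -0.0752, 0.1044]
ee_rot: [-0.001, 0.987, -0.159, -0.004]
force: [-12.1, 5.0, 23.5]
gripper_width: 0.0144
```

```bash
python3 -c "
from m import *
st()"
```

```text
t 29.73 pos [605.6238 -75.2412 104.382 ] toolx yaw -18.3 toolx [ 0.9492 -0.3145 -0.0088] toolz [-0.0082  0.0029 -1.    ] F [-12.0964   5.0331  23.4671] T [1.701  4.1418 0.0937] w 14.4 q [ 0.1298  0.4482  0.0419 -0.0043 -1.1723  1.1227]
```

Call:
{"api": "play_rows", "payload": {
  "increments": [-0.0004,0,-0.003,0,-0.5,0,-0.0004,0,-0.003,0,-0.3,0,-0.0004,0,-0.003,0,0.2,0,-0.0004,0,-0.0032,0,0.3,0]
}}

```text
clock: 30.07
ee_pos: [0.6055, -0.0752, 0.1042]
ee_rot: [-0.001, 0.987, -0.158, 0.003]
force: [-10.3, 3.5, 19.9]
gripper_width: 0.0141
```

```bash
python3 -c "
from m import *
st()
for i in range(4): optics.capture('scene')
st()
for i in range(4): optics.capture('scene')
st()"
```

```text
t 30.07 pos [605.4779 -75.2132 104.2473] toolx yaw -18.2 toolx [ 0.9502 -0.3117  0.0048] toolz [ 0.0053  0.0006 -1.    ] F [-10.2961   3.52    19.923 ] T [ 1.5501  3.5919 -0.033 ] w 14.1 q [ 0.1323  0.4392  0.0254  0.0002 -1.1517  1.1214]
t 30.27 pos [605.495  -75.2589 104.2684] toolx yaw -18.2 toolx [ 0.9501 -0.3118  0.0047] toolz [ 0.0051  0.0005 -1.    ] F [-9.5885  3.9979 17.9911] T [1.4689 3.6146 0.0181] w 14.4 q [ 0.1323  0.4393  0.0256  0.0002 -1.152   1.1214]
t 30.47 pos [605.5052 -75.22   104.2821] toolx yaw -18.2 toolx [ 0.9502 -0.3117  0.0047] toolz [ 0.0052  0.0006 -1.    ] F [-9.1024  4.8505 19.1157] T [1.5115 3.582  0.0317] w 14.2 q [ 0.1323  0.4393  0.0256  0.0001 -1.1519  1.1214]
```

Call:
{"api": "play_rows", "payload": {
  "increments": [-0.0008,0.0002,-0.004,0,0.3,0,-0.0008,0.0002,-0.0042,0,0.35,0]
}}

```text
clock: 30.63
ee_pos: [0.6055, -0.0752, 0.1043]
ee_rot: [0.001, 0.988, -0.157, 0.0]
force: [-11.4, 6.0, 24.0]
gripper_width: 0.0143
```

```bash
python3 -c "
from m import *
st()
for i in range(4): optics.capture('scene')
st()
cap('scene','s30');crop('s30c','s30',195,240,275,335,12);cap('top','t30')
st()"
```

```text
t 30.63 pos [605.51   -75.2411 104.2756] toolx yaw -18.1 toolx [ 0.9506 -0.3103  0.0012] toolz [ 0.0007 -0.0015 -1.    ] F [-11.4486   6.0434  24.0259] T [ 1.6166  4.0102 -0.1066] w 14.3 q [ 0.1332  0.442   0.0293  0.0018 -1.1576  1.1214]
t 30.83 pos [605.5035 -75.2245 104.2437] toolx yaw -18.1 toolx [ 0.9506 -0.3103  0.0012] toolz [ 0.0007 -0.0015 -1.    ] F [-11.0464   4.6061  23.2233] T [ 1.5454  3.9066 -0.037 ] w 14.1 q [ 0.1332  0.442   0.0292  0.0017 -1.1575  1.1214]
t 30.93 pos [605.5079 -75.2297 104.2547] toolx yaw -18.1 toolx [ 0.9506 -0.3104  0.0012] toolz [ 0.0008 -0.0014 -1.    ] F [-11.6451   4.6106  23.112 ] T [ 1.6     3.9236 -0.0823] w 14.0 q [ 0.1331  0.4419  0.0292  0.0017 -1.1575  1.1214]
```

View pics/s30c.png

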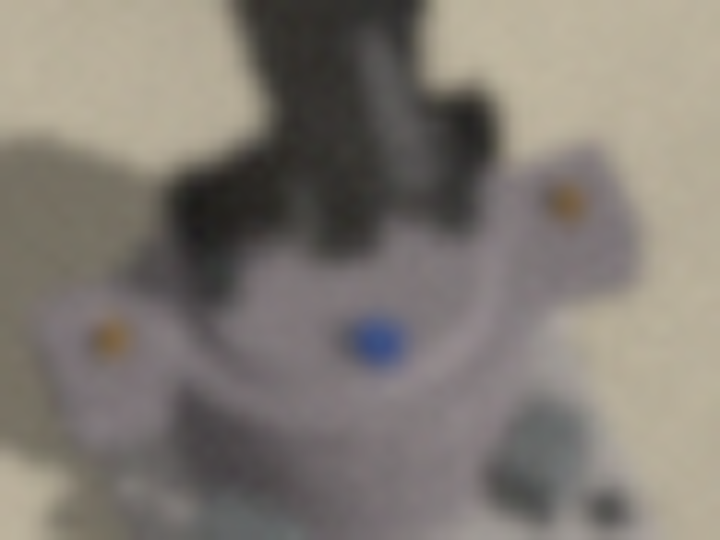

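View pics/t30.png

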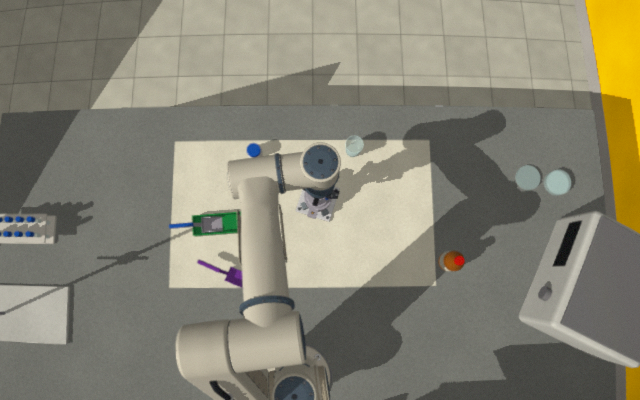

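View pics/s30.png

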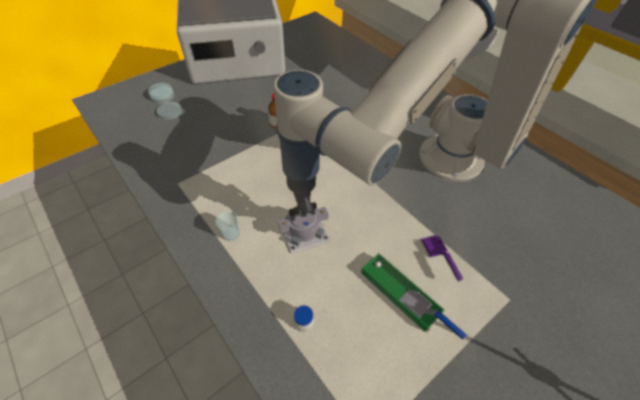

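The scene crop shows both brass pins through the lugs, at (112,338) and (567,205), with no orange ring visible. Adding about 5 N did not move the lid (TCP z stayed at 104.25 mm), so it is against a hard stop. The bystanders are where they started. I hand in with the press held.

```bash
python3 -c "
from m import *
print(manip.close_job()); st()"
```

```text
the job is handed in; nothing more can be done
None
the job is handed in; nothing more can be done
```

The jar is loaded and closed, and I handed the job in at about 31 s of the 64 s allowed, with the arm still gripping and pressing.

- **Balls:** I scooped five of the six balls and tipped all five into the jar bottom. The sixth stayed in the trough, so none were spilled. The fingers never touched a ball. The scoop is back lying level in the trough.
- **Lid:** I lowered the top half onto both pins and pressed it down. My last pictures show both pins through the lugs and no orange ring.
- **Press force:** The last reading was about 23 N on the tool, or about 27 N with the lid's weight, against the 15 N needed. The tool height stayed at 104.25 mm when I pressed harder, which points to a hard stop.

Two checks did not fully agree:

- **Flange gap:** From the height when gripped on the bench and from the spring rate, I expected the flanges to meet at a tool height of about 103.6–104.1 mm. It stopped at 104.25 mm. I put this down to force and grip offsets, but a gap of a few tenths of a millimetre cannot be ruled out from the pictures.
- **Sideways load:** About 12 N of sideways load remains on the pins. It did not change the tool height.

The bottle, the beaker, the sample jar and the purple scoop were not touched.

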